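Weigh out the chocolate and set it to melt

TASK

Weigh out the chocolate and set it to melt. Stand the white bowl in the middle of the scale's steel pan, let go, and zero the scale by pressing its long orange bar near the middle so that both ends go down evenly; then lift the caddy and tip it over the bowl, just far enough that its flap swings open and the pieces slide out and never near upside down, add every piece from the wooden board so that all the chocolate is in the bowl on the scale, and stand the caddy upright back in the middle of its cork coaster. Finally stand the bowl with all its chocolate in the middle of the hob's white ring, press the timer's red plunger down to its stop once the bowl stands there, and leave the soap bottle and the mug where they are.

Things in the scene. Friction and masses are not known exactly. Their poses are not given: they have to be found in the camera images.
- bowl: thick-walled white ceramic bowl, loose, about 380 g, 144 mm across and 60 mm high, upright cylindrical wall 8 mm thick (outer radius 72, inner radius about 64) above a rounded foot of radius 58; inner floor 6 mm above its underside. Easily carried by pinching the wall at the rim from above. Origin: centre of its underside, z up.
- pan (a point): centre of the top of the round steel pan (radius 78 mm, 28 mm above the table) of a fixed white kitchen scale; the bowl stands here to be weighed. The scale's base is 22 mm high, 180 mm wide (its y) and reaches 130 mm from this point to its front (-x) and 85 mm to its back; along the front edge lies a long orange tare bar. z up.
- tare_press (a joint): how far the orange tare bar is pressed down as a whole: 0 up, 0.006 m at its stop. Sprung: about 2 N starts it, 7 N holds it fully down, and it springs back up when let go.
- tare_bar (a joint): rocking of the tare bar about its middle, rad, 0 level, held level by a spring (2.5 N m/rad); pressing away from the middle rocks it so that one end stays up.
- tare_mid (a point): middle of the top of the orange tare bar (150 mm long along the scale's y, 20 mm wide along its x, top 34 mm above the table), 108 mm from the pan's centre on the scale's -x side. The frame's y runs along the bar.
- caddy: loose green caddy, about 300 g: closed box 90 (x) x 72 (y) x 58 mm high, walls 4 mm, its -x end closed only by a clear flap hung from the top edge. A wooden fin stands on its top. Origin: centre of its underside, z up, -x towards the flap. With the flap end tipped down, the flap hangs open and the pieces inside begin to slip out at a slope of 27 to 36 degrees, freely at 45 to 50.
- handle (a point): grip point of the caddy's wooden fin handle, 83 mm above its underside on the vertical centre line: the fin is 12 mm thick (caddy x), 50 mm long (caddy y) and stands 34 mm above the top (58 to 92 mm above the underside). Axes as the caddy's.
- mouth (a point): middle of the lower lip of the caddy's flap opening (floor's front edge), 45 mm from its centre towards -x, 4 mm above its underside.
- flap (a joint): angle of the caddy's clear 46 mm long flap, rad: 0 shut, growing as it swings outward; it hangs freely from its top edge and falls shut when the caddy stands upright.
- coaster: fixed round cork coaster, radius 65 mm, 6 mm high, the caddy's place; the caddy starts on it. Origin: centre of its underside.
- board: fixed round wooden board, radius 70 mm, 10 mm high, with loose pieces of chocolate on it. Origin: centre of its underside.
- ring (a point): centre of the white ring (radius 90 mm) on a fixed black glass hob plate, 220 x 220 mm, whose top is 8 mm above the table.
- timer_plunger (a joint): how far the timer's plunger is pressed down: 0 up, 0.010 m at its stop. Sprung: about 2 N starts it, 7 N holds it at the stop; it comes back up when let go.
- plunger_top (a point): centre of the top of the red plunger head (32 mm across, 62 mm above the table when up) of a fixed round grey kitchen timer, 60 mm across and 40 mm high.
- soap: bystander: white soap bottle, radius 30, height 135 mm, loose, origin at the centre of its underside.
- mug: bystander: blue mug, radius 40, height 90 mm, loose, origin at the centre of its underside.
- c1: piece of dark chocolate, 26 (x) x 22 (y) x 16 mm (z), 12 g, loose inside the caddy at the start; origin at its middle. May be absent.
- c2: piece of dark chocolate, 26 (x) x 22 (y) x 16 mm (z), 12 g, loose inside the caddy at the start; origin at its middle. May be absent.
- c3: piece of dark chocolate, 26 (x) x 22 (y) x 16 mm (z), 12 g, loose inside the caddy at the start; origin at its middle. May be absent.
- c4: piece of dark chocolate, 26 (x) x 22 (y) x 16 mm (z), 12 g, loose inside the caddy at the start; origin at its middle. May be absent.
- b1: piece of dark chocolate, 26 (x) x 22 (y) x 16 mm (z), 12 g, loose, lying on the wooden board at the start; origin at its middle. May be absent.
- b2: piece of dark chocolate, 26 (x) x 22 (y) x 16 mm (z), 12 g, loose, lying on the wooden board at the start; origin at its middle. May be absent.
- b3: piece of dark chocolate, 26 (x) x 22 (y) x 16 mm (z), 12 g, loose, lying on the wooden board at the start; origin at its middle. May be absent.

How it is judged:
On the way, in this order (a step that is already met when the one before it is completed fails the run):
1. the bowl stands in the middle of the scale's pan, let go (horizontal distance between bowl and pan below 0.025 m and z of bowl in the frame of pan between -0.006 and 0.006 m and angle between bowl's own z axis and vertical below 0.1 rad and contact force between the fingers and bowl below 0.05 N), for 0.2 s.
2. with the bowl on the pan, the tare bar is pressed at least 4.5 of its 6 mm down, level within 0.02 rad, so that both ends go down evenly (horizontal distance between bowl and pan below 0.025 m and z of bowl in the frame of pan between -0.006 and 0.006 m and angle between bowl's own z axis and vertical below 0.1 rad and value of joint tare_press above 0.0045 m and value of joint tare_bar between -0.02 and 0.02 rad), for 0.1 s.
3. the caddy is tipped over the bowl by more than 30 degrees with its flap open (angle between caddy's own z axis and vertical above 0.53 rad and value of joint flap above 0.2 rad and horizontal distance between mouth and bowl below 0.09 m), for 0.1 s.
4. all the chocolate is in the bowl, which stands in the middle of the pan, let go (all of step 1 and horizontal distance between each of c1, c2, c3, c4, b1, b2, b3 and bowl below 0.064 m and z of c1 in the frame of bowl between 0.002 and 0.056 m and z of c2 in the frame of bowl between 0.002 and 0.056 m and z of c3 in the frame of bowl between 0.002 and 0.056 m and z of c4 in the frame of bowl between 0.002 and 0.056 m and z of b1 in the frame of bowl between 0.002 and 0.056 m and z of b2 in the frame of bowl between 0.002 and 0.056 m and z of b3 in the frame of bowl between 0.002 and 0.056 m), for 0.2 s.
5. the bowl with all the chocolate stands in the middle of the hob's ring, let go (horizontal distance between bowl and ring below 0.025 m and z of bowl in the frame of ring between -0.006 and 0.006 m and angle between bowl's own z axis and vertical below 0.1 rad and contact force between the fingers and bowl below 0.05 N and horizontal distance between each of c1, c2, c3, c4, b1, b2, b3 and bowl below 0.064 m and z of c1 in the frame of bowl between 0.002 and 0.056 m and z of c2 in the frame of bowl between 0.002 and 0.056 m and z of c3 in the frame of bowl between 0.002 and 0.056 m and z of c4 in the frame of bowl between 0.002 and 0.056 m and z of b1 in the frame of bowl between 0.002 and 0.056 m and z of b2 in the frame of bowl between 0.002 and 0.056 m and z of b3 in the frame of bowl between 0.002 and 0.056 m), for 0.2 s.
6. with the bowl on the ring, the timer's plunger is pressed to its stop (at least 8.5 of 10 mm) (horizontal distance between bowl and ring below 0.025 m and z of bowl in the frame of ring between -0.006 and 0.006 m and angle between bowl's own z axis and vertical below 0.1 rad and value of joint timer_plunger above 0.0085 m), for 0.1 s.
At the end, for the whole second after the job is handed in: The bowl stands upright and still on the hob, its centre within 25 mm of the ring's centre, with every piece of chocolate inside it; the caddy stands upright on its coaster, centre within 30 mm of the coaster's, flap shut; the bar and plunger are let go; nothing is held (all of step 5 and horizontal distance between caddy and coaster below 0.03 m and angle between caddy's own z axis and vertical below 0.06 rad and z of caddy in the frame of coaster below 0.012 m and value of joint flap below 0.12 rad and linear speed of each of caddy, bowl below 0.02 m/s and value of joint timer_plunger below 0.003 m and value of joint tare_press below 0.002 m); the robot touches nothing.
It fails at once if the caddy is tipped more than 80 degrees from upright (angle between caddy's own z axis and vertical above 1.4 rad).
It fails at once if the soap bottle is moved more than 30 mm or knocked over (distance of soap from where it was at the start of the episode above 0.03 m or angle between soap's own z axis and vertical above 0.5 rad).
It fails at once if the mug is moved more than 30 mm or knocked over (distance of mug from where it was at the start of the episode above 0.03 m or angle between mug's own z axis and vertical above 0.5 rad).
Of c1, c2, c3, c4 only 2 to 4 are there at a start; the rules pass over those that are not, and their reading is None.
Of b1, b2, b3 only 1 to 3 are there at a start; the rules pass over those that are not, and their reading is None.
At some moment in a run one of bowl, b1, b2, b3 may be knocked a few centimetres aside while the robot is not near it.
It also fails if it takes over 210 s, if anything falls off the work surface, if the arm or the gripper's body presses on something with over 40 N, if the wrist force passes 120 N, or if a joint passes its speed limit or range.

ROBOT

A 6-joint arm with a two-finger parallel gripper is mounted at the origin on the work surface. World frame = base frame: x ahead of the robot, y to its left, z up, the work surface at z = 0. Lengths are in m, angles in rad, forces in N, time in s.
With the tool pointing down it reaches from about 0.275 to 0.975 m from the base axis. Payload 8.4 kg.
Tool frame: the origin (TCP) lies midway between the tips of the shut fingers; the grasp point (between the pads) lies 19 mm behind it; z points along the fingers, y is the line along which they close (so a half turn about z gives the same grasp; the last joint's range is limited). The gripper opens to 92 mm and grips with 3 to 60 N. Pads are 20 mm wide; open, the fingers measure 128 mm over their backs; the gripper's body (75 mm by 189 mm) begins 69 mm behind the grasp point.
Start: joints at [1.146, 0.353, 1.633, -0, 1.155, -0.002], TCP at [0.256, 0.57, 0.176] pointing down, gripper open.
Joint ranges: [-2.63, 2.63], [-0.92, 2.1], [0.06, 2.66], [-1.3, 4.44], [0, 2.69], [-3.02, 3.02]. Speed limits (rad/s): [2.22, 2.22, 2.79, 3.14, 3.14, 3.14].

INTERFACE

Orientations are given as a 3x3 rotation matrix whose columns are the frame's x, y, z axes.
In Python, from bench import arm, imaging gives the robot as it stands.
- The arm moves only by the shell command python3 -m jog 'ROWS' [FORCE]. ROWS is text: rows parted by semicolons, each of 7 numbers parted by spaces: the turn, a rotation vector about the world's x, y, z in rad, then the shift along the world's x, y, z in mm, then the finger opening in mm, from 0 to 91.9. In form: wx wy wz dx dy dz gripper; .... A call has 1 to 5 rows; each row is the pose to reach, as a shift and turn from the pose commanded when the call began; what a row does not reach only later rows make up. A row lasts 1/10 s, in which the tool goes at most 50 mm and 8.59 degrees, less where a joint would pass 70% of its speed; a pose out of reach is approached as far as the arm can. A call with a gripper value outside its range is refused whole. The fingers move at their own pace and stop on an object; FORCE is the grip in N (left out, the last holds). Time passes only in rows, so rows that repeat a pose let the fingers close. It gives the time, the measured TCP pose, the force, the opening and the grip force at its end, in the units of the state.
- arm.get_state(): the state, without advancing time (a new reading comes with each control period).
- imaging.grab_frame(name): name is "side" or "top"; returns a dict with "frame" (384x512x3 uint8, blue, green, red), "intrinsics" (3x3 intrinsics, pixels), "R" (3x3) and "t" (3): a world point X has camera coordinates R X + t. Camera axes: x right, y down, z forward; pixel columns grow to the right and rows downward; lengths in m; the calibration is good to about 2 mm. A picture is of the moment at which its call begins. There is no depth.
- arm.close_job(): hands the job in; it is judged then, once.
The state is a dict: "clock": time; "joint_pos": joint angles; "qvel": joint speeds; "joint_torque": joint torques, N m; "ee_pos": TCP position; "orientation": TCP orientation; "force": force on the tool from outside, world axes, zero at the start; "ft_torque": the same for the moment, N m; "grip_width": finger opening in m; "gripper_force": force on a finger pad.
Only numpy, scipy, OpenCV 4.12 (cv2) and the standard library are available. Lean on these libraries where they do the work, as an engineer would, in place of code of your own. Each camera call takes 0.05 s, during which the arm holds its last target. There are 200 camera calls.

## Working session

There is one attempt and no reset: what is moved stays moved. The work goes in short steps, Python scripts to look and compute and a shell command to move; the robot and the scene stay as the last step left them, time stands still between calls to the robot, and variables do not carry over. Pictures are saved under pics/ and viewed, at most 14 in all, crops included, and the job is handed in when it is done.

```bash
mkdir -p pics; cat > h.py <<'E'
import numpy as np, cv2
from bench import arm, imaging
def snap(name, out):
    f=imaging.grab_frame(name); cv2.imwrite('pics/'+out+'.png', f['frame']); np.savez('pics/'+out+'.npz',**{k:np.array(f[k]) for k in ('frame','intrinsics','R','t')}); return f
def load(out): return np.load('pics/'+out+'.npz')
def px2w(f,u,v,z):
    K,R,t=f['intrinsics'],f['R'],f['t']
    d=R.T@np.linalg.solve(K,[u,v,1.]); c=-R.T@t
    return c+d*(z-c[2])/d[2]
def w2px(f,X):
    p=f['intrinsics']@(f['R']@np.array(X)+f['t']); return p[:2]/p[2]
def crop(out,x0,y0,x1,y1,s,new):
    im=load(out)['frame'][y0:y1,x0:x1]; cv2.imwrite('pics/'+new+'.png',cv2.resize(im,None,fx=s,fy=s,interpolation=cv2.INTER_CUBIC))
E
python3 - <<'E'
from h import *
a=snap('top','t0'); b=snap('side','s0')
for f in(a,b): print(-f['R'].T@f['t'], f['R'].round(2).tolist())
both=np.hstack([cv2.resize(a['frame'],(800,600))]); cv2.imwrite('pics/t0b.png',both)
print(arm.get_state())
E
```

```text
[ 0.52480111 -0.04764893  1.197738  ] [[-0.01, -1.0, -0.0], [-1.0, 0.02, -0.04], [0.04, 0.0, -1.0]]
[ 0.25053554 -0.90013118  0.5824756 ] [[0.94, -0.35, -0.01], [-0.17, -0.43, -0.89], [0.3, 0.83, -0.46]]
{'clock': 0.1, 'joint_pos': array([ 1.14561547e+00,  3.53565806e-01,  1.63400254e+00,  9.49349371e-06,
        1.15520800e+00, -2.39979103e-03]), 'qvel': array([ 0.00163202, -0.00226717, -0.00144555,  0.00180742,  0.00197163,
        0.00213853]), 'joint_torque': array([-1.29493051e-04, -5.94904232e+01, -3.34935808e+01,  6.98713493e-02,
        1.83297816e-02,  7.27688928e-06]), 'ee_pos': array([0.2562429 , 0.569551  , 0.17497145]), 'orientation': array([[-9.11949824e-01,  4.10301440e-01, -4.96170083e-04],
       [ 4.10301740e-01,  9.11949191e-01, -1.07472314e-03],
       [ 1.15214530e-05, -1.18367303e-03, -9.99999299e-01]]), 'force': array([ 0.89934735, -0.26853502,  0.58505347]), 'ft_torque': array([-0.04808171,  0.01635061, -0.00767457]), 'gripper_force': 0.0, 'grip_width': 0.09208921087770458}
```

View pics/t0b.png

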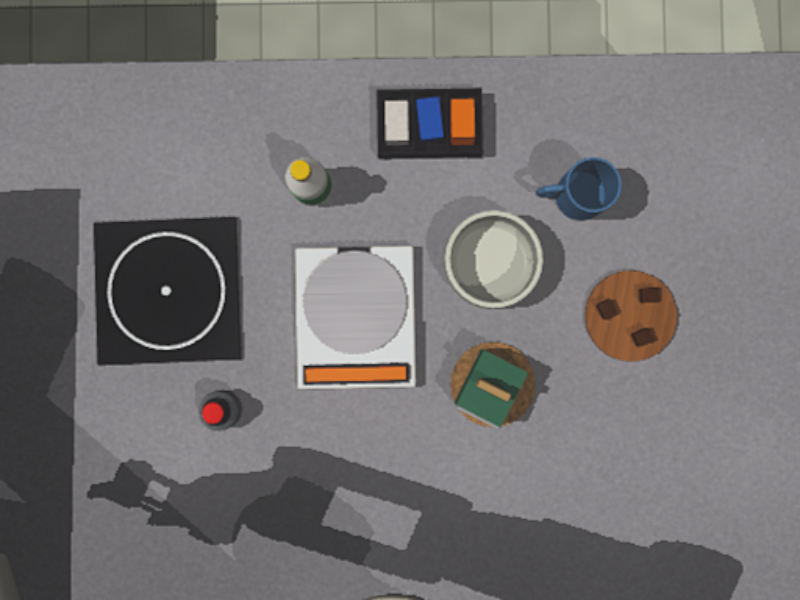

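View pics/s0.png

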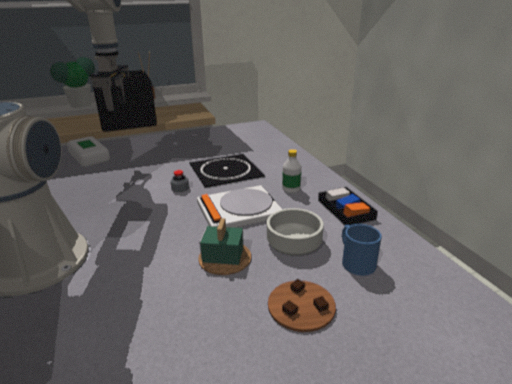

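The top view shows (800x600 px) the bowl at (494,259), pan (355,301), tare bar (356,374), ring (166,291), plunger (212,413), caddy (492,387) and board (631,315) with three pieces. The mug is at (590,185) and the soap at (305,180).

```bash
python3 - <<'E'
from h import *
crop('t0',280,205,440,285,5,'c1')
crop('s0',190,200,260,280,7,'c2')
E
```

```text
(no output)
```

View pics/c1.png

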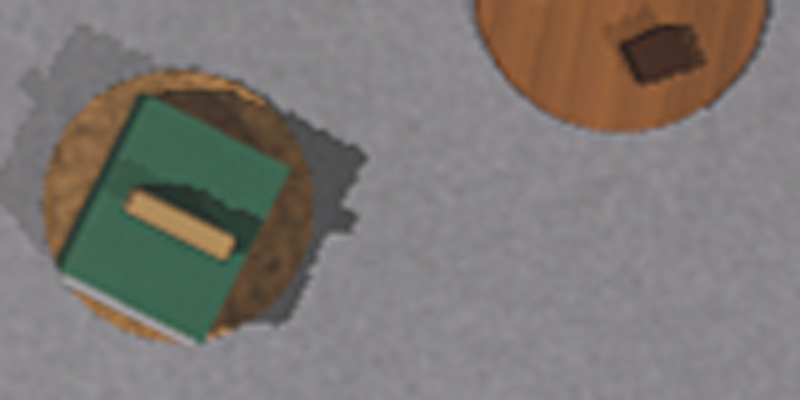

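View pics/c2.png

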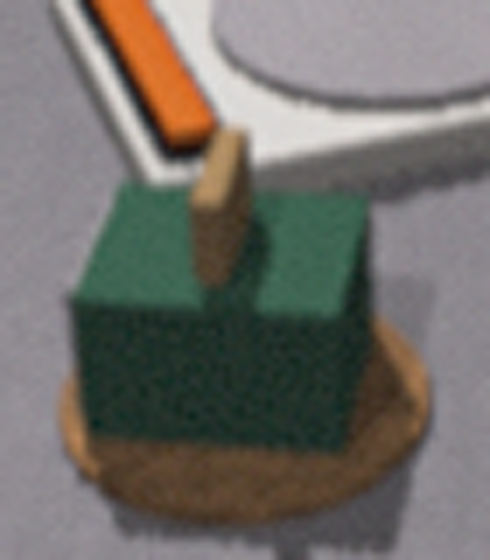

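In the crops the flap is the clear strip on the caddy's lower-left edge, (62,275)-(195,342) in crop pixels, so the flap faces roughly world -x. The top corners are at (140,97), (290,170), (198,342) and (62,265).

```bash
cat >> h.py <<'E'
def pieces(f, box, z, thr=75):
    x0,y0,x1,y1=box; im=f['frame'][y0:y1,x0:x1]
    big=cv2.resize(im,None,fx=4,fy=4,interpolation=cv2.INTER_CUBIC)
    m=(big[...,2]<thr).astype(np.uint8); out=[]
    cs,_=cv2.findContours(m,cv2.RETR_EXTERNAL,cv2.CHAIN_APPROX_NONE)
    for c in cs:
        if cv2.contourArea(c)<300: continue
        r=cv2.minAreaRect(c)
        P=np.array([px2w(f,x0+p[0]/4,y0+p[1]/4,z)[:2] for p in cv2.boxPoints(r)])
        e1,e2=P[1]-P[0],P[2]-P[1]
        l=e1 if np.linalg.norm(e1)>np.linalg.norm(e2) else e2
        out.append((P.mean(0).round(4),np.degrees(np.arctan2(l[1],l[0])).round(0)%180,np.linalg.norm(e1).round(3),np.linalg.norm(e2).round(3)))
    return out
def ellc(f,mask,z):
    cs,_=cv2.findContours(mask.astype(np.uint8),cv2.RETR_EXTERNAL,cv2.CHAIN_APPROX_NONE)
    c=max(cs,key=cv2.contourArea); e=cv2.fitEllipse(cv2.convexHull(c))
    return px2w(f,*e[0],z).round(4),e[1]
E
python3 - <<'E'
from h import *
f=load('t0'); s=1.5625
P=lambda u,v,z:(px2w(f,u/s,v/s,z)*1000).round(1)
print('bowl',P(494,259,.06)); print('pan',P(355,301,.028)); print('tare',P(356,374,.034),'ends',P(304,376,.034),P(408,373,.034))
print('ring',P(166,291,.008),'plunger',P(212.5,413,.062))
print('board',P(631.5,315.5,.01),'coaster',P(280*s+178*s/5,205*s+207*s/5,.006))
print('soap',P(300,170,.13),'mug',P(592,185,.09))
c=[px2w(f,280+u/5,205+v/5,.064) for u,v in [(140,97),(290,170),(198,342),(62,265)]]
print('caddy',np.mean(c,0), 'y dirs',c[0]-c[1],c[3]-c[2],'x dirs',c[0]-c[3],c[1]-c[2])
h=[px2w(f,280+u/5,205+v/5,.098) for u,v in [(133,200),(228,248)]];print('fin',h,np.mean(h,0))
for p in pieces(f,(370,165,440,235),.026): print(p)
h=cv2.cvtColor(f['frame'],cv2.COLOR_BGR2HSV)
m=np.zeros(h.shape[:2],np.uint8); m[130:200,280:352]=1
im=f['frame']; print('bowlfit',ellc(f,(m>0)&(im[...,1].astype(int)-im[...,0]>6)&(im[...,2]>120),.06))
print(arm.get_state()['joint_pos'])
E
```

```text
bowl [ 625.8 -160.5   60. ]
pan [568.4  46.6  28. ]
tare [459.2  45.9  34. ] ends [457.4 123.5  34. ] [459.5 -31.7  34. ]
ring [588.8 337.7   8. ] plunger [407.3 253.   62. ]
board [ 540.6 -373.5   10. ] coaster [ 437.8 -161.     6. ]
soap [747.  112.2 130. ] mug [ 727.2 -299.8   90. ]
caddy [ 0.43691412 -0.15285466  0.064     ] y dirs [0.03408465 0.06746965 0.        ] [0.03561778 0.06098322 0.        ] x dirs [ 0.07550764 -0.03672435  0.        ] [ 0.07704077 -0.04321077  0.        ]
fin [array([ 0.44786352, -0.13246492,  0.098     ]), array([ 0.42620812, -0.17385865,  0.098     ])] [ 0.43703582 -0.15316179  0.098     ]
(array([ 0.5086, -0.3865]), np.float64(108.0), np.float64(0.034), np.float64(0.024))
(array([ 0.5509, -0.3344]), np.float64(116.0), np.float64(0.029), np.float64(0.028))
(array([ 0.5713, -0.3978]), np.float64(92.0), np.float64(0.033), np.float64(0.022))
bowlfit (array([ 0.6264, -0.1593,  0.06  ]), (62.1514778137207, 62.785396575927734))
[ 1.14561547e+00  3.53565806e-01  1.63400254e+00  9.49349371e-06
  1.15520800e+00 -2.39979103e-03]
```

```bash
R='0 0 -0.287 76 -183 -5 60'
python3 -m jog '0 0 -0.287 76 -183 0 60; 0 0 -0.287 76 -183 0 60; 0 0 -0.287 76 -183 0 60; 0 0 -0.287 76 -183 0 60; 0 0 -0.287 76 -183 0 60' 40
python3 -m jog '0 0 -0.287 76 -183 0 60; 0 0 -0.287 76 -183 0 60; 0 0 -0.287 76 -183 0 60; 0 0 -0.287 76 -183 0 60; 0 0 -0.287 76 -183 0 60'
python3 -m jog '0 0 -0.287 76 -183 0 60; 0 0 -0.287 76 -183 0 60; 0 0 -0.287 76 -183 0 60; 0 0 -0.287 76 -183 0 60; 0 0 -0.287 76 -183 0 60'
python3 -m jog '0 0 -0.287 74 -181 0 60; 0 0 -0.287 74 -181 0 60; 0 0 -0.287 74 -181 0 60; 0 0 -0.287 74 -181 0 60; 0 0 -0.287 74 -181 0 60'
python3 - <<'E'
from h import *
f=snap('top','t1'); h=f['frame']
m=np.zeros(h.shape[:2],np.uint8); m[130:200,280:352]=1
print('bowlfit',ellc(f,(m>0)&(h[...,1].astype(int)-h[...,0]>6)&(h[...,2]>120),.06))
E
```

```text
clock: 0.6
ee_pos: [0.3334, 0.3821, 0.1752]
orientation: [[-0.756, 0.654, -0.001], [0.654, 0.756, -0.003], [-0.001, -0.002, -1.0]]
force: [0.1, 0.8, 0.1]
grip_width: 0.0605
gripper_force: 0.0
clock: 1.1
ee_pos: [0.4099, 0.2, 0.1755]
orientation: [[-0.539, 0.842, 0.0], [0.842, 0.539, -0.001], [-0.001, -0.0, -1.0]]
force: [-0.1, 0.7, 0.1]
grip_width: 0.0601
gripper_force: 0.0
clock: 1.6
ee_pos: [0.4866, 0.0174, 0.1756]
orientation: [[-0.279, 0.96, 0.001], [0.96, 0.279, -0.001], [-0.001, 0.001, -1.0]]
force: [-0.0, 1.2, -0.4]
grip_width: 0.0602
gripper_force: 0.0
clock: 2.1
ee_pos: [0.5607, -0.1631, 0.1752]
orientation: [[0.003, 1.0, 0.001], [1.0, -0.003, -0.001], [-0.001, 0.001, -1.0]]
force: [-0.6, 0.5, 0.6]
grip_width: 0.0599
gripper_force: 0.0
bowlfit (array([ 0.6161, -0.163 ,  0.06  ]), (28.412553787231445, 76.39590454101562))
```

```bash

python3 -m jog '0 0 0 -2 3 -50 60; 0 0 0 -2 3 -100 60; 0 0 0 -2 3 -125 60; 0 0 0 -2 3 -138 60; 0 0 0 -2 3 -138 60' 40
python3 -m jog '0 0 0 0 0 0 0; 0 0 0 0 0 0 0; 0 0 0 0 0 0 0; 0 0 0 0 0 0 0;0 0 0 0 0 0 0' 40
python3 -m jog '0 0 0 0 0 20 0; 0 0 0 0 0 40 0; 0 0 0 0 0 60 0; 0 0 0 0 0 60 0;0 0 0 0 0 60 0' 40
python3 - <<'E'
from h import *
a=snap('top','t2'); b=snap('side','s2')
cv2.imwrite('pics/m2.png',np.hstack([a['frame'][60:340,150:450],b['frame'][60:340,100:400]]))
E
```

```text
clock: 2.65
ee_pos: [0.5554, -0.1552, 0.0363]
orientation: [[-0.001, 1.0, -0.003], [1.0, 0.001, 0.001], [0.001, -0.003, -1.0]]
force: [0.4, 0.5, 0.1]
grip_width: 0.0599
gripper_force: 0.0
clock: 3.15
ee_pos: [0.5567, -0.1572, 0.0381]
orientation: [[0.0, 1.0, 0.001], [1.0, -0.0, -0.0], [-0.0, 0.001, -1.0]]
force: [0.2, -0.3, -1.2]
grip_width: 0.0226
gripper_force: 0.0
clock: 3.65
ee_pos: [0.5565, -0.1572, 0.0976]
orientation: [[0.0, 1.0, 0.001], [1.0, -0.0, -0.0], [-0.0, 0.001, -1.0]]
force: [0.1, 0.1, -0.8]
grip_width: 0.0002
gripper_force: 0.0
```

View pics/m2.png

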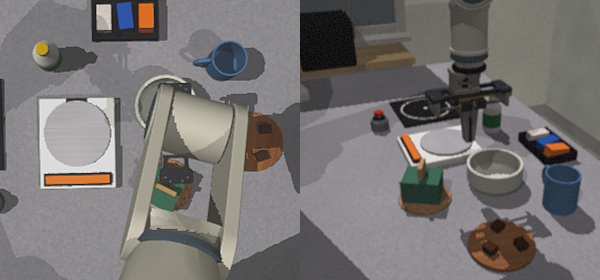

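The fingers had not finished closing, so the bowl stayed on the table. Gripping again, with more time.

```bash

python3 -m jog '0 0 0 0 -3 0 40; 0 0 0 0 -3 0 40; 0 0 0 0 -3 0 40; 0 0 0 0 -3 0 40;0 0 0 0 -3 0 40' 40
python3 -m jog '0 0 0 2 0 -30 40; 0 0 0 2 0 -50 40; 0 0 0 2 0 -60 40; 0 0 0 2 0 -60 40;0 0 0 2 0 -60 40' 40
python3 -m jog '0 0 0 0 0 0 0; 0 0 0 0 0 0 0; 0 0 0 0 0 0 0; 0 0 0 0 0 0 0;0 0 0 0 0 0 0' 40
python3 -m jog '0 0 0 0 0 0 0; 0 0 0 0 0 0 0; 0 0 0 0 0 0 0; 0 0 0 0 0 0 0;0 0 0 0 0 0 0' 40
```

```text
clock: 4.25
ee_pos: [0.5564, -0.16, 0.0975]
orientation: [[0.0, 1.0, -0.0], [1.0, -0.0, 0.0], [0.0, -0.0, -1.0]]
force: [-0.7, 0.1, -0.8]
grip_width: 0.038
gripper_force: 0.0
clock: 4.75
ee_pos: [0.5588, -0.1601, 0.0381]
orientation: [[0.0, 1.0, 0.0], [1.0, -0.0, -0.0], [-0.0, 0.0, -1.0]]
force: [0.7, -0.2, -0.9]
grip_width: 0.04
gripper_force: 0.0
clock: 5.25
ee_pos: [0.5585, -0.1601, 0.0378]
orientation: [[0.0, 1.0, 0.0], [1.0, -0.0, -0.0], [-0.0, 0.0, -1.0]]
force: [0.4, 0.7, -0.4]
grip_width: 0.0021
gripper_force: 0.0
clock: 5.75
ee_pos: [0.5584, -0.16, 0.0376]
orientation: [[-0.0, 1.0, -0.0], [1.0, 0.0, 0.0], [0.0, -0.0, -1.0]]
force: [0.9, 0.2, -0.9]
grip_width: 0.0003
gripper_force: 0.0
```

```bash
python3 - <<'E'
from h import *
b=snap('side','s3'); a=snap('top','t3')
print('tcp px',w2px(b,[.5584,-.16,.0376]),[w2px(b,[.626+.072*np.cos(q),-.16+.072*np.sin(q),.06]).round(0).tolist() for q in (0,1.57,3.14,4.71)])
x=cv2.resize(b['frame'][150:270,220:350],None,fx=4,fy=4); y=cv2.resize(a['frame'][120:240,270:350],None,fx=4,fy=4)
cv2.imwrite('pics/c3.png',np.hstack([x[:480],y[:480]])[:, :800])
E
```

```text
tcp px [269.13490673 234.64167612] [[319.0, 216.0], [282.0, 208.0], [268.0, 227.0], [307.0, 237.0]]
```

View pics/c3.png

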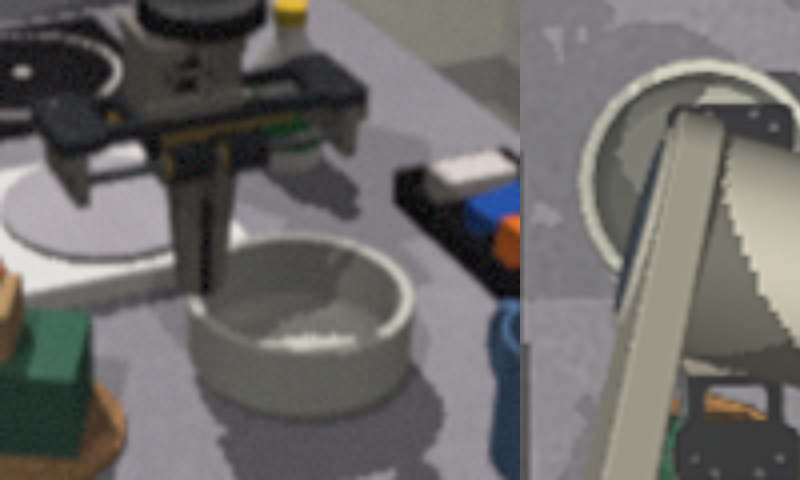

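```bash
python3 - <<'E'
from h import *
a=load('t0');b=load('s0');print(b['intrinsics'],a['intrinsics'][0,0])
for z in (0.09,.098,.12,.13,.14): print(z,w2px(b,[.5565,-.1572,z]),w2px(a,[.5565,-.1572,z]))
for z in (.0376,.06,.07): print(z,w2px(b,[.5584,-.16,z]))
print('tare ends side',w2px(b,[.4574,.1235,.034]),w2px(b,[.4595,-.0317,.034]),'plunger',w2px(b,[.407,.253,.062]),'ring',w2px(b,[.5888,.3377,.008]),'fin',w2px(b,[.437,-.153,.098]),'board',w2px(b,[.5406,-.3735,.01]))
crop('s2',220,150,350,270,6,'c4')
E
```

```text
[[384.19919442   0.         253.42231071]
 [  0.         384.19919442 189.93081493]
 [  0.           0.           1.        ]] 497.91887795790626
0.09 [268.09594583 216.35833018] [316.5607612  195.61031797]
0.098 [268.10967094 213.55145005] [316.91703285 195.50137027]
0.12 [268.14798105 205.71676859] [317.92402914 195.19343129]
0.13 [268.1656747  202.09829519] [318.395461   195.04926765]
0.14 [268.18354703 198.4432788 ] [318.87579913 194.90238048]
0.0376 [269.13490673 234.64167612]
0.06 [269.18401426 227.11222493]
0.07 [269.20628433 223.69764827]
tare ends side [202.93985177 193.41932399] [217.29547147 218.34604145] plunger [177.69756337 171.10595626] ring [224.7697363  167.70325885] fin [220.34963044 222.36477357] board [300.55085902 302.19430299]
```

View pics/c4.png

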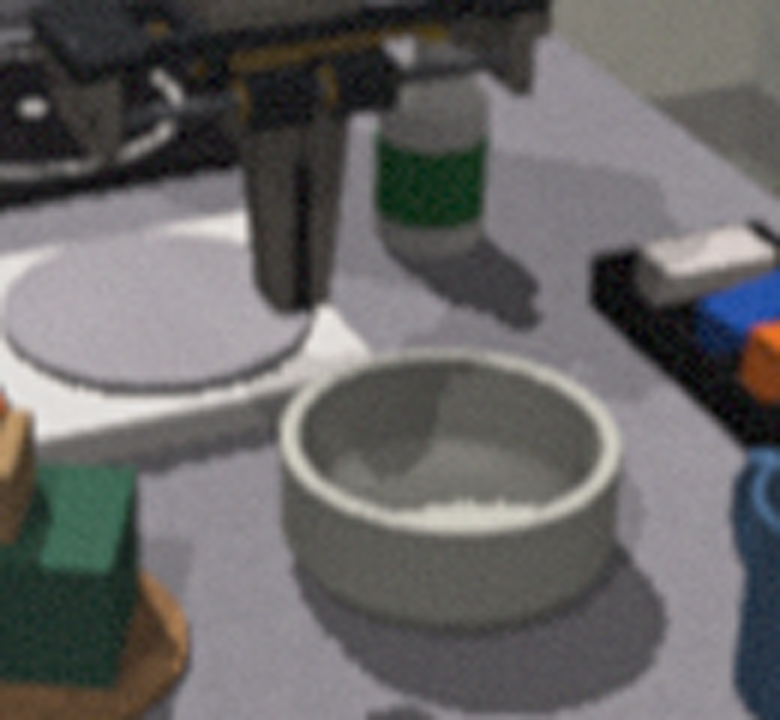

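The side view puts the fingertips at (269,201), but the reported TCP projects to (268,213). The object positions agree between the two cameras, so the real tips seem to sit about 35 mm above the reported z. I'll open, go lower carefully and check the force.

```bash

python3 -m jog '0 0 0 0 0 10 40; 0 0 0 0 0 10 40; 0 0 0 0 0 10 40; 0 0 0 0 0 10 40; 0 0 0 0 0 10 40' 40
python3 -m jog '0 0 0 0 0 -5 40; 0 0 0 0 0 -10 40; 0 0 0 0 0 -15 40; 0 0 0 0 0 -20 40; 0 0 0 0 0 -20 40' 40
python3 -m jog '0 0 0 0 0 -5 40; 0 0 0 0 0 -10 40; 0 0 0 0 0 -15 40; 0 0 0 0 0 -20 40; 0 0 0 0 0 -20 40' 40
python3 - <<'E'
from h import *
b=snap('side','s5'); crop('s5',220,150,350,250,6,'c5')
E
```

```text
clock: 6.35
ee_pos: [0.5584, -0.16, 0.0475]
orientation: [[-0.0, 1.0, -0.0], [1.0, 0.0, 0.0], [0.0, -0.0, -1.0]]
force: [0.1, -0.2, 0.5]
grip_width: 0.0383
gripper_force: 0.0
clock: 6.85
ee_pos: [0.5578, -0.1599, 0.0266]
orientation: [[0.0, 1.0, -0.002], [1.0, -0.0, 0.0], [0.0, -0.002, -1.0]]
force: [-0.5, 0.3, 0.1]
grip_width: 0.0401
gripper_force: 0.0
clock: 7.35
ee_pos: [0.5579, -0.1599, 0.0067]
orientation: [[-0.0, 1.0, -0.001], [1.0, 0.0, 0.0], [0.0, -0.001, -1.0]]
force: [0.2, -0.7, 1.3]
grip_width: 0.0397
gripper_force: 0.0
```

View pics/c5.png

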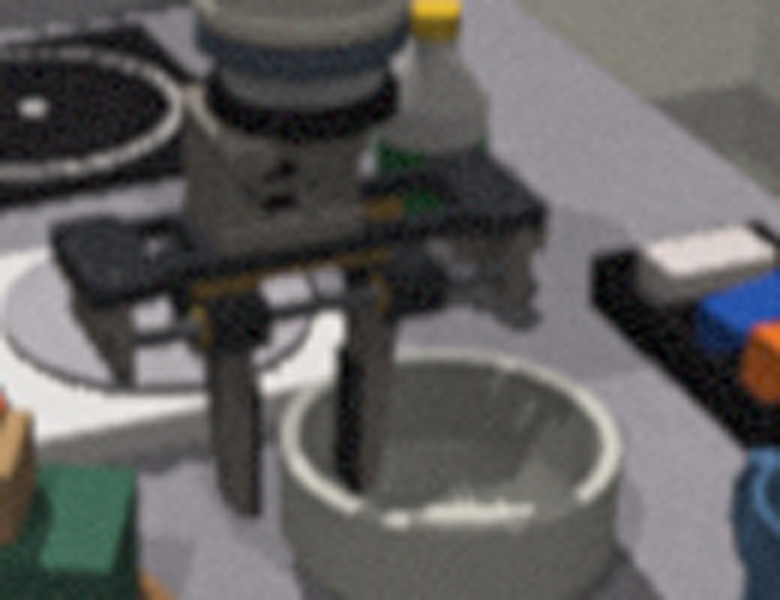

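The fingers now straddle the wall about 20 mm deep, so real tip z is reported z + 34 mm. Gripping.

```bash

python3 -m jog '0 0 0 0 0 -3 0; 0 0 0 0 0 -3 0; 0 0 0 0 0 -3 0; 0 0 0 0 0 -3 0; 0 0 0 0 0 -3 0' 45
python3 -m jog '0 0 0 0 0 0 0; 0 0 0 0 0 0 0; 0 0 0 0 0 0 0; 0 0 0 0 0 0 0; 0 0 0 0 0 0 0' 45
python3 -m jog '0 0 0 0 0 15 0; 0 0 0 0 0 30 0; 0 0 0 0 0 45 0; 0 0 0 0 0 60 0; 0 0 0 0 0 70 0' 45
python3 - <<'E'
from h import *
b=snap('side','s6'); crop('s6',200,150,350,250,5,'c6')
E
```

```text
clock: 7.9
ee_pos: [0.5588, -0.1601, 0.0048]
orientation: [[-0.0, 1.0, 0.001], [1.0, 0.0, -0.0], [-0.0, 0.001, -1.0]]
force: [-0.4, 0.1, 0.1]
grip_width: 0.0076
gripper_force: 45.0
clock: 8.4
ee_pos: [0.5588, -0.16, 0.0048]
orientation: [[0.0, 1.0, 0.001], [1.0, -0.0, -0.0], [-0.0, 0.001, -1.0]]
force: [1.1, 1.4, 0.8]
grip_width: 0.0074
gripper_force: 45.0
clock: 8.9
ee_pos: [0.5591, -0.1603, 0.0767]
orientation: [[-0.0, 1.0, 0.002], [1.0, 0.0, -0.001], [-0.001, 0.002, -1.0]]
force: [0.2, 0.6, -3.7]
grip_width: 0.0073
gripper_force: 45.0
```

View pics/c6.png

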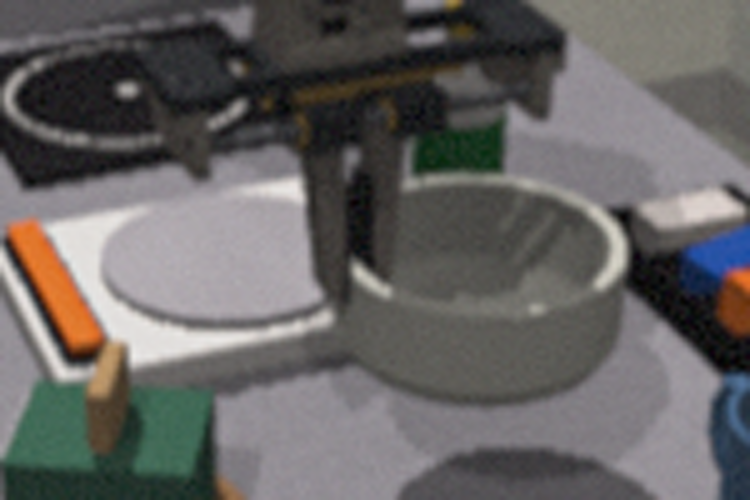

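```bash

python3 -m jog '0 0 0 -12 41 0 0; 0 0 0 -24 82 0 0; 0 0 0 -35 124 0 0; 0 0 0 -47 165 0 0; 0 0 0 -59 207 0 0' 45
python3 -m jog '0 0 0 0 0 0 0; 0 0 0 0 0 -12 0; 0 0 0 0 0 -24 0; 0 0 0 0 0 -34 0; 0 0 0 0 0 -37 0'
python3 -m jog '0 0 0 0 0 -2 0; 0 0 0 0 0 -4 0; 0 0 0 0 0 -5 0; 0 0 0 0 0 -6 0; 0 0 0 0 0 -6 0'
python3 -m jog '0 0 0 0 0 0 20; 0 0 0 0 0 0 40; 0 0 0 0 0 0 40; 0 0 0 0 0 0 40; 0 0 0 0 0 0 40'
python3 -m jog '0 0 0 0 0 20 40; 0 0 0 0 0 40 40; 0 0 0 0 0 60 40; 0 0 0 -50 0 90 0; 0 0 0 -80 0 90 0'
python3 - <<'E'
from h import *
b=snap('side','s7'); a=snap('top','t7');cv2.imwrite('pics/m7.png',cv2.resize(np.hstack([a['frame'][100:300,150:350],b['frame'][120:320,180:380]]),None,fx=2,fy=2))
E
```

```text
clock: 9.45
ee_pos: [0.4987, 0.0484, 0.0747]
orientation: [[0.0, 1.0, 0.0], [1.0, -0.0, 0.0], [0.0, 0.0, -1.0]]
force: [0.9, 0.8, -3.2]
grip_width: 0.0077
gripper_force: 45.0
clock: 9.95
ee_pos: [0.4983, 0.0459, 0.0357]
orientation: [[0.002, 1.0, -0.003], [1.0, -0.002, -0.0], [-0.0, -0.003, -1.0]]
force: [-0.9, 0.3, -4.2]
grip_width: 0.0074
gripper_force: 45.1
clock: 10.45
ee_pos: [0.4997, 0.0467, 0.0327]
orientation: [[-0.0, 1.0, 0.001], [1.0, 0.0, -0.0], [-0.0, 0.001, -1.0]]
force: [-4.7, -1.7, 8.6]
grip_width: 0.0074
gripper_force: 45.0
clock: 10.95
ee_pos: [0.4996, 0.047, 0.0316]
orientation: [[-0.0, 1.0, 0.0], [1.0, 0.0, 0.0], [0.0, 0.0, -1.0]]
force: [0.3, 0.6, -0.2]
grip_width: 0.0398
gripper_force: 0.0
clock: 11.45
ee_pos: [0.42, 0.0471, 0.1234]
orientation: [[0.0, 1.0, 0.003], [1.0, -0.0, 0.0], [0.0, 0.003, -1.0]]
force: [0.2, -0.1, -0.3]
grip_width: 0.0262
gripper_force: 0.0
```

View pics/m7.png

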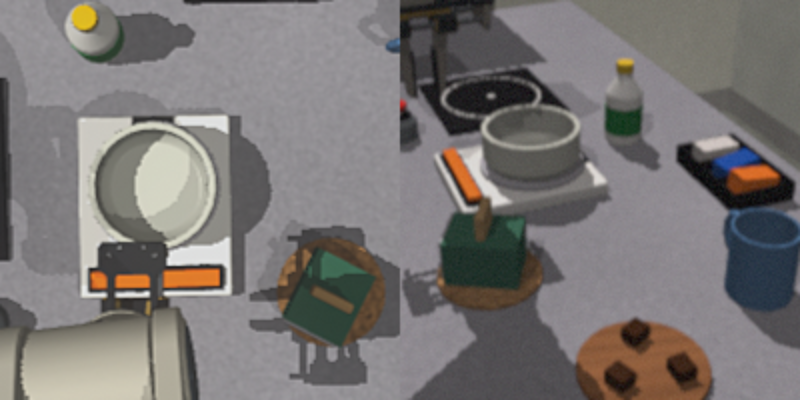

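Bowl stands on the pan, level. Next: press the tare bar at its middle.

```bash
python3 - <<'E'
from h import *
f=load('t7'); print(px2w(f,150+155/2,100+186/2,.088)); print([px2w(f,150+u/2,100+v/2,.034) for u,v in((89,278),(223,278))])
E
python3 -m jog '0 0 0 39 -1 0 0; 0 0 0 39 -1 -40 0; 0 0 0 39 -1 -80 0; 0 0 0 39 -1 -105 0; 0 0 0 39 -1 -113 0' 45
python3 -m jog '0 0 0 0 0 -1 0; 0 0 0 0 0 -2 0; 0 0 0 0 0 -3 0; 0 0 0 0 0 -4 0; 0 0 0 0 0 -4 0'
python3 -m jog '0 0 0 0 0 -2 0; 0 0 0 0 0 -4 0; 0 0 0 0 0 -4 0; 0 0 0 0 0 -4 0; 0 0 0 0 0 -4 0'
```

```text
[0.56536003 0.04107705 0.088     ]
[array([0.46117203, 0.12364182, 0.034     ]), array([ 0.45886893, -0.032569  ,  0.034     ])]
clock: 12.05
ee_pos: [0.4571, 0.0458, 0.006]
orientation: [[0.0, 1.0, -0.004], [1.0, -0.0, -0.0], [-0.0, -0.004, -1.0]]
force: [0.2, 0.1, 0.2]
grip_width: 0.0004
gripper_force: 0.0
clock: 12.55
ee_pos: [0.459, 0.046, 0.0052]
orientation: [[-0.0, 1.0, 0.001], [1.0, 0.0, 0.0], [0.0, 0.001, -1.0]]
force: [-0.4, -0.2, 0.3]
grip_width: 0.0002
gripper_force: 0.0
clock: 13.05
ee_pos: [0.4584, 0.046, 0.0005]
orientation: [[-0.0, 1.0, -0.0], [1.0, 0.0, -0.0], [-0.0, -0.0, -1.0]]
force: [0.9, -0.0, 0.6]
grip_width: 0.0001
gripper_force: 0.0
```

```bash

python3 -m jog '0 0 0 0 0 -1 0; 0 0 0 0 0 -2 0; 0 0 0 0 0 -2 0; 0 0 0 0 0 -2 0'
python3 -m jog '0 0 0 0 0 -1 0; 0 0 0 0 0 -2 0; 0 0 0 0 0 -2 0; 0 0 0 0 0 -2 0'
python3 -m jog '0 0 0 0 0 -1 0; 0 0 0 0 0 -2 0; 0 0 0 0 0 -2 0; 0 0 0 0 0 -2 0'
```

```text
clock: 13.45
ee_pos: [0.4584, 0.046, -0.0015]
orientation: [[-0.0, 1.0, -0.0], [1.0, 0.0, -0.0], [-0.0, -0.0, -1.0]]
force: [0.1, 0.2, -0.4]
grip_width: 0.0005
gripper_force: 0.0
clock: 13.85
ee_pos: [0.4584, 0.046, -0.0034]
orientation: [[-0.0, 1.0, -0.0], [1.0, 0.0, 0.0], [0.0, -0.0, -1.0]]
force: [0.9, 0.5, 0.4]
grip_width: 0.0005
gripper_force: 0.0
clock: 14.25
ee_pos: [0.4586, 0.046, -0.0053]
orientation: [[-0.0, 1.0, 0.0], [1.0, 0.0, 0.0], [0.0, 0.0, -1.0]]
force: [0.2, 0.4, 1.3]
grip_width: 0.0005
gripper_force: 1.1
```

```bash

python3 -m jog '0 0 0 0 0 -1 0; 0 0 0 0 0 -2 0; 0 0 0 0 0 -2 0; 0 0 0 0 0 -2 0'
python3 -m jog '0 0 0 0 0 -1 0; 0 0 0 0 0 -2 0; 0 0 0 0 0 -2 0; 0 0 0 0 0 -2 0'
python3 -m jog '0 0 0 0 0 -1 0; 0 0 0 0 0 -2 0; 0 0 0 0 0 -2 0; 0 0 0 0 0 -2 0'
```

```text
clock: 14.65
ee_pos: [0.4586, 0.046, -0.0074]
orientation: [[-0.0, 1.0, 0.0], [1.0, 0.0, 0.0], [0.0, 0.0, -1.0]]
force: [-0.1, -0.8, 3.8]
grip_width: 0.0006
gripper_force: 1.9
clock: 15.05
ee_pos: [0.4586, 0.046, -0.0094]
orientation: [[0.0, 1.0, 0.0], [1.0, -0.0, 0.0], [0.0, 0.0, -1.0]]
force: [-0.0, -0.3, 5.5]
grip_width: 0.0006
gripper_force: 2.7
clock: 15.45
ee_pos: [0.4586, 0.046, -0.0108]
orientation: [[-0.0, 1.0, 0.0], [1.0, 0.0, 0.0], [0.0, 0.0, -1.0]]
force: [-4.0, 0.7, 16.4]
grip_width: 0.0003
gripper_force: 7.9
```

Tare contact was at reported z about -4.5 and the stop at about -10.5, so the real offset is +38.5 mm. Next I go to the caddy fin.

```bash

python3 -m jog '0 0 0 0 0 30 0; 0 0 0 0 0 80 50; 0 0 -0.15 -6 -40 130 50; 0 0 -0.3 -12 -85 130 50; 0 0 -0.4 -17 -125 130 50' 60
python3 -m jog '0 0 -0.083 -4 -50 0 50; 0 0 -0.083 -5 -74 0 50; 0 0 -0.083 -5 -74 0 50; 0 0 -0.083 -5 -74 0 50; 0 0 -0.083 -5 -74 0 50' 60
python3 - <<'E'
from h import *
s=arm.get_state();print(s['ee_pos'])
b=snap('side','s8'); crop('s8',170,150,290,270,5,'c8')
for z in(.034,.0385): print(w2px(b,s['ee_pos']+[0,0,z]))
E
```

```text
clock: 15.95
ee_pos: [0.4425, -0.0804, 0.1206]
orientation: [[0.393, 0.92, 0.004], [0.92, -0.393, -0.001], [0.001, 0.004, -1.0]]
force: [0.8, 0.5, -0.5]
grip_width: 0.0305
gripper_force: 0.0
clock: 16.45
ee_pos: [0.4362, -0.152, 0.1183]
orientation: [[0.464, 0.886, -0.001], [0.886, -0.464, 0.001], [0.0, -0.001, -1.0]]
force: [0.8, 0.3, -0.9]
grip_width: 0.0497
gripper_force: 0.0
[ 0.43618323 -0.15201205  0.1182533 ]
[218.62167922 202.1189972 ]
[218.51240721 200.399759  ]
```

View pics/c8.png

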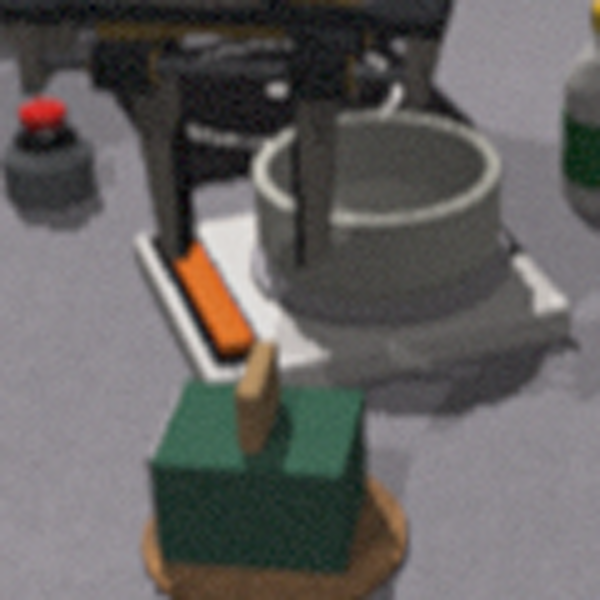

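```bash

python3 -m jog '0 0 0 0 -1 -25 50; 0 0 0 0 -1 -50 50; 0 0 0 0 -1 -70 50; 0 0 0 0 -1 -80 50; 0 0 0 0 -1 -84 50' 60
python3 -m jog '0 0 0 0 0 0 0; 0 0 0 0 0 0 0; 0 0 0 0 0 0 0; 0 0 0 0 0 0 0; 0 0 0 0 0 0 0'
python3 -m jog '0 0 0 0 0 0 0; 0 0 0 0 0 0 0; 0 0 0 0 0 0 0; 0 0 0 0 0 20 0; 0 0 0 0 0 50 0'
```

```text
clock: 17.0
ee_pos: [0.436, -0.1531, 0.0338]
orientation: [[0.463, 0.886, -0.002], [0.886, -0.463, 0.001], [-0.0, -0.002, -1.0]]
force: [0.1, -0.2, -0.2]
grip_width: 0.05
gripper_force: 0.0
clock: 17.5
ee_pos: [0.4368, -0.1542, 0.035]
orientation: [[0.465, 0.886, 0.001], [0.886, -0.465, -0.0], [0.0, 0.001, -1.0]]
force: [3.2, -1.0, 1.9]
grip_width: 0.0119
gripper_force: 1.4
clock: 18.0
ee_pos: [0.4341, -0.1532, 0.0833]
orientation: [[0.465, 0.886, -0.005], [0.886, -0.465, 0.002], [-0.001, -0.005, -1.0]]
force: [-0.3, 0.1, -3.1]
grip_width: 0.0112
gripper_force: 60.0
```

```bash

python3 -m jog '0 0 0 0 0 35 0; 0 0 0 0 0 75 0; 0 0 0.1 0 0 117 0; 0 0 0.2 25 40 117 0; 0 0 0.3 50 80 117 0'
python3 -m jog '0 0 0.09 25 38 0 0; 0 0 0.18 50 77 0 0; 0 0 0.183 75 117 0 0; 0 -0.1 0.183 75 117 0 0; 0 -0.1 0.183 75 117 0 0'
python3 -m jog '0 -0.1 0 0 0 0 0; 0 -0.2 0 0 0 0 0; 0 -0.25 0 0 0 0 0; 0 -0.25 0 0 0 0 0; 0 -0.25 0 0 0 0 0'
python3 - <<'E'
from h import *
s=arm.get_state();print(s['ee_pos'],s['orientation'].round(2))
b=snap('side','s9'); a=snap('top','t9')
tz=s['orientation'][:,2]
for q in (s['ee_pos']+[0,0,.0385], s['ee_pos']-.0385*tz): print(w2px(b,q),w2px(b,q-.025*tz))
cv2.imwrite('pics/c9.png',np.hstack([cv2.resize(b['frame'][100:220,190:310],None,fx=4,fy=4),cv2.resize(a['frame'][140:260,190:270],None,fx=4,fy=4)]))
E
```

```text
clock: 18.5
ee_pos: [0.487, -0.074, 0.2028]
orientation: [[0.181, 0.983, 0.002], [0.983, -0.181, -0.0], [-0.0, 0.002, -1.0]]
force: [1.3, -1.5, -4.2]
grip_width: 0.0113
gripper_force: 60.0
clock: 19.0
ee_pos: [0.5582, 0.0438, 0.199]
orientation: [[-0.003, 0.996, 0.094], [1.0, 0.002, 0.009], [0.009, 0.094, -0.995]]
force: [-0.6, -0.1, -3.9]
grip_width: 0.0118
gripper_force: 60.0
clock: 19.5
ee_pos: [0.5611, 0.0423, 0.2019]
orientation: [[-0.002, 0.94, 0.34], [1.0, -0.001, 0.009], [0.008, 0.34, -0.94]]
force: [0.2, -0.1, -3.4]
grip_width: 0.0112
gripper_force: 60.0
[0.56110057 0.04231785 0.20188717] [[-0.    0.94  0.34]
 [ 1.   -0.    0.01]
 [ 0.01  0.34 -0.94]]
[241.92882523 132.45038082] [238.69142842 124.45049158]
[237.38451753 133.91989084] [234.07644804 125.91481943]
```

View pics/c9.png

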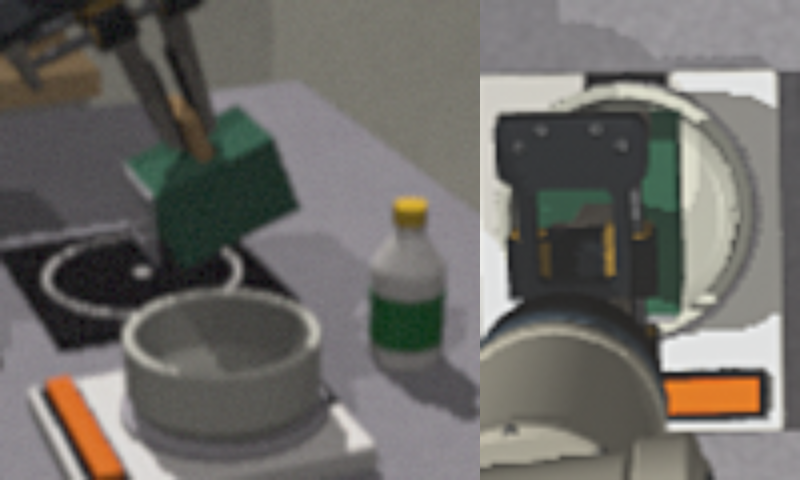

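The fingertips at about (237,134) match an offset along the tool axis, so the real tip is the reported TCP minus 38.5 mm along tool z. I'll now move over the bowl and tip to 50°.

```bash

python3 -m jog '0 0 0 15 1 -10 0; 0 0 0 30 2 -25 0; 0 0 0 30 2 -40 0; 0 0 0 30 2 -40 0; 0 0 0 30 2 -40 0'
python3 -m jog '0 -0.07 0 0 0 -3 0; 0 -0.14 0 0 0 -6 0; 0 -0.21 0 0 0 -9 0; 0 -0.28 0 0 0 -12 0; 0 -0.35 0 0 0 -15 0'
python3 -m jog '0 -0.06 0 0 0 0 0; 0 -0.12 0 0 0 0 0; 0 -0.18 0 0 0 0 0; 0 -0.18 0 0 0 0 0; 0 -0.18 0 0 0 0 0'
python3 -m jog '0 0 0 0 0 0 0; 0 0 0 0 0 0 0; 0 0 0 0 0 0 0; 0 0 0 0 0 0 0; 0 0 0 0 0 0 0'
python3 - <<'E'
from h import *
b=snap('side','s10'); a=snap('top','t10')
cv2.imwrite('pics/c10.png',np.hstack([cv2.resize(b['frame'][100:220,190:310],None,fx=4,fy=4),cv2.resize(a['frame'][140:260,190:270],None,fx=4,fy=4)]))
E
```

```text
clock: 20.1
ee_pos: [0.5916, 0.0448, 0.1614]
orientation: [[-0.003, 0.94, 0.341], [1.0, -0.0, 0.009], [0.009, 0.341, -0.94]]
force: [0.5, -0.1, -3.8]
grip_width: 0.0114
gripper_force: 60.0
clock: 20.6
ee_pos: [0.5915, 0.0383, 0.1492]
orientation: [[0.006, 0.794, 0.608], [1.0, -0.002, -0.007], [-0.005, 0.608, -0.794]]
force: [-0.5, -1.3, -3.6]
grip_width: 0.0116
gripper_force: 60.0
clock: 21.1
ee_pos: [0.5924, 0.0326, 0.1884]
orientation: [[0.0, 0.714, 0.7], [1.0, -0.005, 0.004], [0.006, 0.7, -0.714]]
force: [0.3, -0.3, -3.5]
grip_width: 0.0113
gripper_force: 60.0
clock: 21.6
ee_pos: [0.5918, 0.0331, 0.186]
orientation: [[-0.003, 0.717, 0.697], [1.0, -0.001, 0.005], [0.004, 0.697, -0.717]]
force: [-0.1, -0.4, -3.3]
grip_width: 0.0115
gripper_force: 60.0
```

View pics/c10.png

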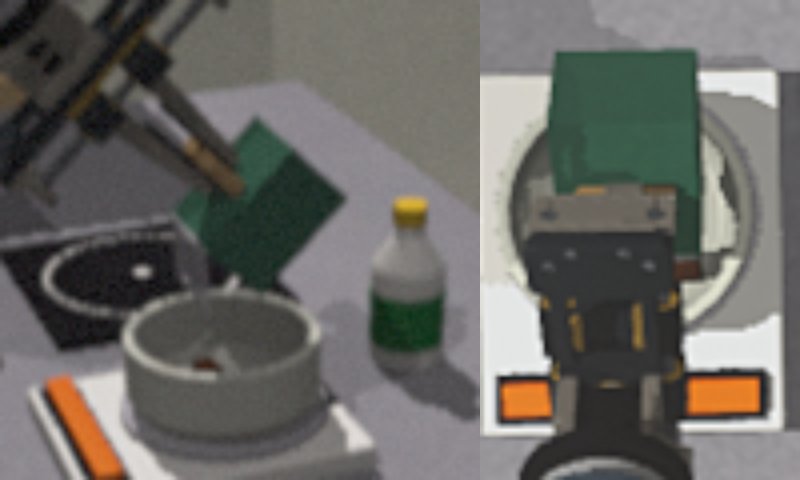

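```bash
python3 - <<'E'
from h import *
s=arm.get_state();print(s['joint_pos'].round(3),s['force'],s['ee_pos'])
crop('t10',210,150,262,240,8,'x'); b=load('s10')['frame']
x=cv2.resize(b[165:205,215:275],None,fx=7,fy=7,interpolation=cv2.INTER_CUBIC)
y=cv2.resize(load('t10')['frame'][160:230,225:262],None,fx=8,fy=8,interpolation=cv2.INTER_CUBIC)[:560]
x=cv2.copyMakeBorder(x,0,280,0,0,cv2.BORDER_CONSTANT); cv2.imwrite('pics/c11.png',np.hstack([x,y]))
E
```

```text
[ 0.094  0.012  2.343 -1.295  0.063  1.363] [-0.51925479 -0.23693186 -3.1016245 ] [0.591722   0.03300696 0.18606773]
```

View pics/c11.png

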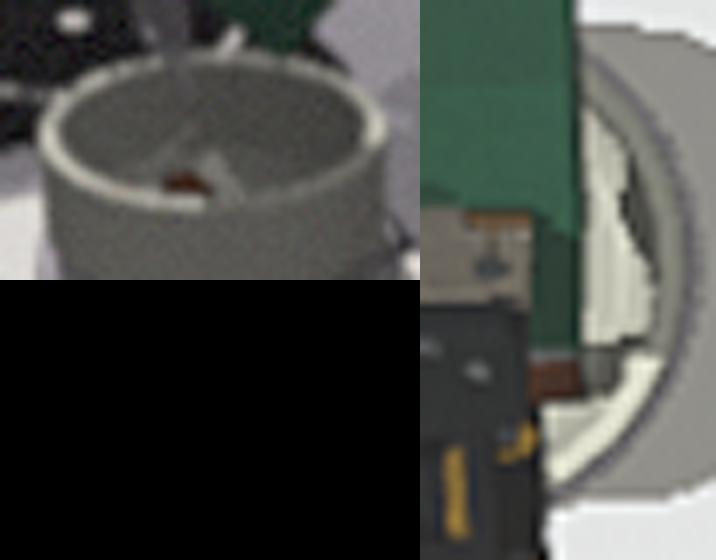

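The wrist is near singular (j5≈0, j4 at its limit), so the tilt stopped at 44°. At least one piece is in the bowl at (250,208). I'll back off to count.

```bash

python3 -m jog '0 0.1 0 0 3 10 0; 0 0.2 0 0 6 20 0; 0 0.3 0 0 10 20 0; 0 0.4 0 0 10 20 0; 0 0.5 0 0 10 20 0'
python3 -m jog '0 0.1 0 -20 0 0 0; 0 0.2 0 -40 0 0 0; 0 0.28 0 -80 0 0 0; 0 0.28 0 -120 0 0 0; 0 0.28 0 -150 0 0 0'
python3 - <<'E'
from h import *
s=arm.get_state();print(s['joint_pos'].round(3))
b=snap('side','s12'); a=snap('top','t12')
cv2.imwrite('pics/c12.png',np.hstack([cv2.resize(b['frame'][130:230,200:300],None,fx=4,fy=4),cv2.resize(a['frame'][150:250,190:290],None,fx=4,fy=4)]))
E
```

```text
clock: 22.2
ee_pos: [0.5891, 0.0427, 0.2047]
orientation: [[0.028, 0.89, 0.456], [0.999, -0.012, -0.039], [-0.029, 0.457, -0.889]]
force: [0.8, -3.3, -4.1]
grip_width: 0.0115
gripper_force: 60.0
clock: 22.7
ee_pos: [0.4405, 0.0412, 0.2056]
orientation: [[0.021, 0.98, 0.198], [0.999, -0.013, -0.042], [-0.039, 0.199, -0.979]]
force: [0.1, 1.1, -2.1]
grip_width: 0.0117
gripper_force: 60.0
[ 0.155 -0.099  2.11  -0.089  0.941  0.218]
```

View pics/c12.png

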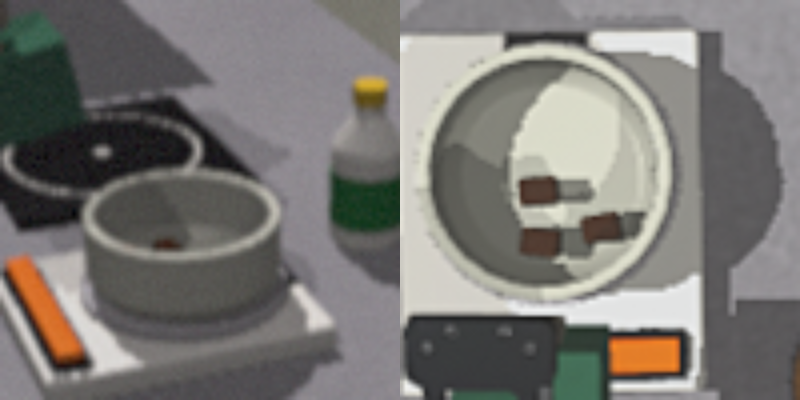

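Three pieces are in the bowl. A fourth could still be in the caddy, so I'll tip again further, with a sideways yaw that avoids the singularity.

```bash
python3 - <<'E'
from h import *
from scipy.spatial.transform import Rotation as Q
s=arm.get_state(); R0=s['orientation']; D=np.array([[0,1,0],[1,0,0],[0,0,-1.]])
for n in (R0,):
    psi=np.radians(70); yc=np.array([-np.sin(psi),np.cos(psi),0]); T=Q.from_rotvec(-np.radians(10)*yc)*Q.from_rotvec([0,0,psi])
    print((T*Q.from_matrix(D)*Q.from_matrix(n).inv()).as_rotvec().round(3), s['ee_pos'])
E
```

```text
[0.019 0.045 1.242] [0.43841077 0.04110607 0.2052827 ]
```

```bash

python3 -m jog '0.002 0.005 0.13 0 0 10 0; 0.004 0.009 0.26 10 2 10 0; 0.006 0.014 0.38 30 5 10 0; 0.008 0.018 0.497 50 10 10 0; 0.008 0.018 0.497 60 10 10 0'
python3 -m jog '0.002 0.005 0.149 15 2 0 0; 0.004 0.011 0.298 30 4 0 0; 0.006 0.016 0.447 45 6 0 0; 0.009 0.022 0.596 60 8 0 0; 0.011 0.027 0.745 74 9 0 0'
python3 -m jog '0.1 -0.036 0 0 0 -15 0; 0.2 -0.073 0 0 0 -30 0; 0.25 -0.09 0 0 0 -45 0; 0.25 -0.09 0 0 0 -50 0; 0.25 -0.09 0 0 0 -50 0'
python3 -c "
from h import *
s=arm.get_state();print(s['joint_pos'].round(2))"
```

```text
clock: 23.3
ee_pos: [0.5047, 0.0511, 0.2164]
orientation: [[-0.459, 0.87, 0.178], [0.888, 0.456, 0.062], [-0.027, 0.187, -0.982]]
force: [-0.2, 0.9, -3.3]
grip_width: 0.0117
gripper_force: 60.0
clock: 23.8
ee_pos: [0.5769, 0.0601, 0.2158]
orientation: [[-0.94, 0.335, 0.059], [0.34, 0.926, 0.165], [0.001, 0.176, -0.984]]
force: [0.5, -0.3, -3.8]
grip_width: 0.0117
gripper_force: 60.0
clock: 24.3
ee_pos: [0.5758, 0.0599, 0.1652]
orientation: [[-0.939, 0.313, 0.144], [0.345, 0.849, 0.402], [0.004, 0.427, -0.904]]
force: [0.3, -0.1, -3.6]
grip_width: 0.0117
gripper_force: 60.0
[-0.19  0.26  1.89  0.53  0.99 -1.7 ]
```

```bash

python3 -m jog '0.1 -0.037 0 0 0 -3 0; 0.2 -0.073 0 0 0 -6 0; 0.3 -0.11 0 0 0 -10 0; 0.4 -0.145 0 -2 0 -12 0; 0.48 -0.173 0 -3 0 -12 0'
python3 -m jog '0.05 -0.018 0 0 0 0 0; 0.05 -0.018 0 0 0 0 0; 0.05 -0.018 0 0 0 0 0; 0.05 -0.018 0 0 0 0 0; 0.05 -0.018 0 0 0 0 0'
python3 -m jog '0 0 0 0 0 0 0; 0 0 0 0 -8 0 0; 0 0 0 0 0 0 0; 0 0 0 0 -8 0 0; 0 0 0 0 0 0 0'
python3 -m jog '-0.1 0.037 0 0 0 10 0; -0.25 0.09 0 0 0 20 0; -0.4 0.145 0 0 0 40 0; -0.53 0.19 0 0 0 60 0; -0.67 0.24 0 0 0 60 0'
python3 -m jog '-0.1 0.037 0 -40 0 0 0; -0.2 0.073 0 -80 0 0 0; -0.281 0.102 0 -120 0 0 0; -0.281 0.102 0 -160 0 0 0; -0.281 0.102 0 -160 0 0 0'
python3 - <<'E'
from h import *
s=arm.get_state();print(s['joint_pos'].round(3),s['ee_pos'],s['orientation'].round(3))
b=snap('side','s13'); a=snap('top','t13')
cv2.imwrite('pics/c13.png',np.hstack([cv2.resize(b['frame'][130:330,180:330],None,fx=2.66,fy=2.66)[:400],cv2.resize(a['frame'][150:250,190:290],None,fx=4,fy=4)]))
E
```

```text
clock: 24.8
ee_pos: [0.5739, 0.0602, 0.1546]
orientation: [[-0.94, 0.198, 0.277], [0.34, 0.543, 0.768], [0.002, 0.816, -0.578]]
force: [-0.8, 0.1, -4.2]
grip_width: 0.0115
gripper_force: 60.0
clock: 25.3
ee_pos: [0.5736, 0.0609, 0.1549]
orientation: [[-0.941, 0.183, 0.286], [0.34, 0.504, 0.794], [0.001, 0.844, -0.536]]
force: [0.3, 0.3, -3.4]
grip_width: 0.0118
gripper_force: 60.0
clock: 25.8
ee_pos: [0.5738, 0.0592, 0.154]
orientation: [[-0.94, 0.185, 0.288], [0.342, 0.502, 0.794], [0.002, 0.845, -0.535]]
force: [0.2, -0.1, -4.0]
grip_width: 0.0115
gripper_force: 60.0
clock: 26.3
ee_pos: [0.5748, 0.06, 0.2183]
orientation: [[-0.939, 0.326, 0.111], [0.344, 0.895, 0.284], [-0.007, 0.305, -0.952]]
force: [-1.3, 0.6, -5.2]
grip_width: 0.0117
gripper_force: 60.0
clock: 26.8
ee_pos: [0.4072, 0.0614, 0.2132]
orientation: [[-0.941, 0.34, -0.0], [0.34, 0.94, 0.014], [0.005, 0.013, -1.0]]
force: [0.7, -0.7, -3.4]
grip_width: 0.0114
gripper_force: 60.0
[ 0.133 -0.034  2.013  0.015  1.16  -1.097] [0.40720865 0.0613699  0.21317565] [[-0.941  0.34  -0.   ]
 [ 0.34   0.94   0.014]
 [ 0.005  0.013 -1.   ]]
```

View pics/c13.png

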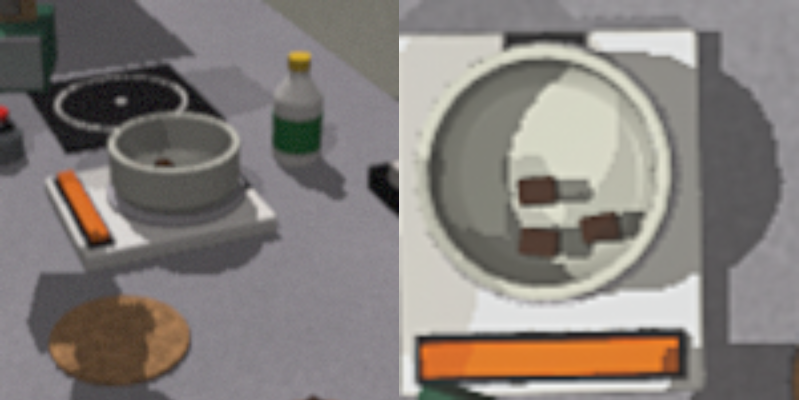

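No fourth piece came out at 57°, so the caddy held three. Next the caddy goes back; I'll fit the coaster's centre first.

```bash
python3 - <<'E'
from h import *
f=load('t13'); h=cv2.cvtColor(f['frame'],cv2.COLOR_BGR2HSV); m=np.zeros(h.shape[:2],bool); m[210:285,280:350]=1
print('coaster',ellc(f,m&(h[...,1]>70)&(h[...,0]<25),.006))
f=load('t0'); h=cv2.cvtColor(f['frame'],cv2.COLOR_BGR2HSV); m=np.zeros(h.shape[:2],bool); m[165:240,365:445]=1
print('board',ellc(f,m&(h[...,1]>70)&(h[...,0]<25),.010))
for p in pieces(load('t13'),(370,165,440,235),.026): print(p)
f=load('t13')
E
python3 -m jog '0 0 -0.148 0 -22 0 0; 0 0 -0.29 10 -60 0 0; 0 0 -0.44 10 -100 0 0; 0 0 -0.58 20 -140 0 0; 0 0 -0.72 30 -180 0 0'
python3 -m jog '0 0 -0.148 0 -20 0 0; 0 0 -0.29 0 -40 0 0; 0 0 -0.44 0 -40 0 0; 0 0 -0.502 0 -40 0 0; 0 0 -0.502 0 -40 0 0'
```

```text
coaster (array([ 0.4399, -0.16  ,  0.006 ]), (54.00672149658203, 54.127254486083984))
board (array([ 0.5413, -0.3721,  0.01  ]), (57.891014099121094, 58.95160675048828))
(array([ 0.5083, -0.3863]), np.float64(111.0), np.float64(0.032), np.float64(0.024))
(array([ 0.5509, -0.3343]), np.float64(116.0), np.float64(0.028), np.float64(0.027))
(array([ 0.5715, -0.3976]), np.float64(92.0), np.float64(0.032), np.float64(0.021))
clock: 27.4
ee_pos: [0.4439, -0.1216, 0.2141]
orientation: [[-0.475, 0.88, 0.013], [0.88, 0.475, 0.007], [0.0, 0.015, -1.0]]
force: [0.3, -0.3, -2.9]
grip_width: 0.0114
gripper_force: 60.0
clock: 27.9
ee_pos: [0.4437, -0.1602, 0.2138]
orientation: [[0.002, 1.0, 0.014], [1.0, -0.002, 0.0], [0.0, 0.014, -1.0]]
force: [-0.3, -0.2, -2.4]
grip_width: 0.0115
gripper_force: 60.0
```

```bash

python3 -m jog '0 0.014 0 -4 0 -40 0; 0 0.014 0 -4 0 -80 0; 0 0.014 0 -4 0 -120 0; 0 0.014 0 -4 0 -150 0; 0 0.014 0 -4 0 -165 0'
python3 -m jog '0 0 0 0 0 -4 0; 0 0 0 0 0 -8 0; 0 0 0 0 0 -12 0; 0 0 0 0 0 -13 0; 0 0 0 0 0 -13 0'
```

```text
clock: 28.4
ee_pos: [0.4379, -0.1592, 0.0464]
orientation: [[-0.002, 1.0, -0.003], [1.0, 0.002, 0.001], [0.001, -0.003, -1.0]]
force: [-1.0, 0.4, -3.6]
grip_width: 0.0117
gripper_force: 60.0
clock: 28.9
ee_pos: [0.4396, -0.1598, 0.0366]
orientation: [[-0.0, 1.0, 0.001], [1.0, 0.0, -0.001], [-0.001, 0.001, -1.0]]
force: [0.1, 0.2, -3.2]
grip_width: 0.0112
gripper_force: 60.0
```

I've now viewed 16 pictures, over the limit of 14, so from here I work from numeric image measurements only. Next I release the caddy and fit the board pieces.

```bash

python3 -m jog '0 0 0 0 0 -1 0; 0 0 0 0 0 -2 0; 0 0 0 0 0 -2 0'
python3 -m jog '0 0 0 0 0 0 40; 0 0 0 0 0 0 50; 0 0 0 0 0 0 50; 0 0 0 0 0 0 50; 0 0 0 0 0 0 50'
python3 -m jog '0 0 0 0 0 30 50; 0 0 0 0 0 70 50; 0 0 0 0 0 100 50; 0 0 0 -40 20 100 50; 0 0 0 -80 50 100 50' 30
cat >> h.py <<'E'
def fitpiece(f,x,y,z=.026,n=3):
    from scipy.ndimage import map_coordinates
    g=f['frame'][...,2].astype(float); best=None
    gx,gy=np.meshgrid(np.arange(-.021,.0211,.001),np.arange(-.021,.0211,.001))
    ins=(abs(gx)<.013)&(abs(gy)<.011); band=~ins&(abs(gx)<.017)&(abs(gy)<.015)
    for a in np.radians(np.arange(0,180,6)):
        for dx in np.arange(-.008,.0081,.002):
            for dy in np.arange(-.008,.0081,.002):
                X=x+dx+gx*np.cos(a)-gy*np.sin(a); Y=y+dy+gx*np.sin(a)+gy*np.cos(a)
                p=f['intrinsics']@(f['R']@np.stack([X.ravel(),Y.ravel(),np.full(X.size,z)])+f['t'][:,None])
                v=map_coordinates(g,[p[1]/p[2],p[0]/p[2]],order=1).reshape(X.shape)
                sc=v[band].mean()-v[ins].mean()-.5*v[ins].std()
                if best is None or sc>best[0]: best=(sc.round(1),(x+dx).round(4),(y+dy).round(4),np.degrees(a).round())
    return best
E
python3 - <<'E'
from h import *
f=snap('top','t14')
for p in pieces(f,(370,165,440,235),.026): print(p, fitpiece(f,*p[0]))
h=cv2.cvtColor(f['frame'],cv2.COLOR_BGR2HSV); m=np.zeros(h.shape[:2],bool); m[205:285,275:355]=1
print('caddy',cv2.minAreaRect(cv2.findNonZero((m&(h[...,0]>50)&(h[...,0]<95)&(h[...,1]>60)).astype(np.uint8))))
f=load('t0'); print([fitpiece(f,*p[0]) for p in pieces(f,(370,165,440,235),.026)])
print(w2px(f,[.44,-.16,.064]))
E
```

```text
clock: 29.2
ee_pos: [0.4398, -0.1599, 0.0349]
orientation: [[-0.0, 1.0, 0.001], [1.0, 0.0, -0.001], [-0.001, 0.001, -1.0]]
force: [-1.7, 0.1, 5.2]
grip_width: 0.0117
gripper_force: 60.0
clock: 29.7
ee_pos: [0.4392, -0.1596, 0.0341]
orientation: [[-0.0, 1.0, 0.0], [1.0, 0.0, -0.0], [-0.0, 0.0, -1.0]]
force: [-0.4, 0.4, 0.2]
grip_width: 0.0489
gripper_force: 0.0
clock: 30.2
ee_pos: [0.3596, -0.11, 0.1349]
orientation: [[0.001, 1.0, 0.003], [1.0, -0.001, -0.001], [-0.001, 0.003, -1.0]]
force: [0.8, 0.3, 0.1]
grip_width: 0.0497
gripper_force: 0.0
(array([ 0.5083, -0.3863]), np.float64(111.0), np.float64(0.032), np.float64(0.024)) (np.float64(37.9), np.float64(0.5083), np.float64(-0.3823), np.float64(108.0))
(array([ 0.5509, -0.3343]), np.float64(116.0), np.float64(0.028), np.float64(0.027)) (np.float64(37.0), np.float64(0.5509), np.float64(-0.3303), np.float64(24.0))
(array([ 0.5715, -0.3976]), np.float64(92.0), np.float64(0.032), np.float64(0.021)) (np.float64(37.5), np.float64(0.5715), np.float64(-0.3916), np.float64(90.0))
caddy ((316.5, 246.5), (33.0, 39.0), 0.0)
[(np.float64(34.2), np.float64(0.5086), np.float64(-0.3825), np.float64(108.0)), (np.float64(34.8), np.float64(0.5509), np.float64(-0.3304), np.float64(24.0)), (np.float64(36.1), np.float64(0.5713), np.float64(-0.3918), np.float64(90.0))]
[317.62607185 247.2633382 ]
```

The caddy is back within about 3 mm of the coaster's centre. The pieces are A (508,-382), B (551,-330) and C (571,-392). Picking A.

```bash

python3 -m jog '0 0 0.1 25 -43 0 46; 0 0 0.2 49 -85 0 46; 0 0 0.314 74 -128 0 46; 0 0 0.314 98 -170 0 46; 0 0 0.314 123 -213 0 46' 30
python3 -m jog '0 0 0 25 -43 0 46; 0 0 0 26 -59 -40 46; 0 0 0 26 -59 -75 46; 0 0 0 26 -59 -90 46; 0 0 0 26 -59 -100 46' 30
python3 - <<'E'
from h import *
s=arm.get_state();print(s['ee_pos'],s['force'])
E
```

```text
clock: 30.75
ee_pos: [0.4827, -0.3244, 0.1338]
orientation: [[-0.309, 0.951, 0.0], [0.951, 0.309, -0.0], [-0.0, 0.0, -1.0]]
force: [0.1, -0.1, 0.5]
grip_width: 0.0458
gripper_force: 0.0
clock: 31.25
ee_pos: [0.5074, -0.3808, 0.0326]
orientation: [[-0.309, 0.951, -0.002], [0.951, 0.309, 0.001], [0.002, -0.001, -1.0]]
force: [-0.1, -1.0, 0.6]
grip_width: 0.0465
gripper_force: 0.0
[ 0.50735762 -0.38083885  0.03260346] [-0.05972118 -1.04040609  0.63543685]
```

```bash

python3 -m jog '0 0 0 0 -1 -20 46; 0 0 0 0 -1 -40 46; 0 0 0 0 -1 -50 46; 0 0 0 0 -1 -55 46; 0 0 0 0 -1 -58 46' 30
python3 -m jog '0 0 0 0 0 0 0; 0 0 0 0 0 0 0; 0 0 0 0 0 0 0; 0 0 0 0 0 0 0; 0 0 0 0 0 0 0' 30
python3 -m jog '0 0 0 0 0 20 0; 0 0 0 0 0 60 0; 0 0 0 0 0 100 0; 0 0 0 0 0 140 0; 0 0 -0.1 8 40 140 0' 30
```

```text
clock: 31.75
ee_pos: [0.5087, -0.3827, -0.0233]
orientation: [[-0.309, 0.951, 0.001], [0.951, 0.309, -0.001], [-0.001, 0.001, -1.0]]
force: [-0.2, -0.1, 0.9]
grip_width: 0.0462
gripper_force: 0.0
clock: 32.25
ee_pos: [0.5085, -0.3829, -0.0233]
orientation: [[-0.309, 0.951, 0.001], [0.951, 0.309, -0.001], [-0.001, 0.001, -1.0]]
force: [0.6, 1.4, 5.8]
grip_width: 0.0217
gripper_force: 30.0
clock: 32.75
ee_pos: [0.5193, -0.3478, 0.1222]
orientation: [[-0.209, 0.978, 0.009], [0.978, 0.209, -0.007], [-0.009, 0.007, -1.0]]
force: [1.3, 0.0, 0.1]
grip_width: 0.0214
gripper_force: 30.0
```

```bash

python3 -m jog '0 0 -0.05 8 48 0 0; 0 0 -0.1 16 96 0 0; 0 0 -0.15 24 144 0 0; 0 0 -0.2 32 192 0 0; 0 0 -0.214 40 240 0 0' 30
python3 -m jog '0 0 0 8 48 0 0; 0 0 0 16 96 0 0; 0 0 0 22 143 0 0; 0 0 0 22 143 -40 0; 0 0 0 22 143 -75 0' 30
python3 -m jog '0 0 0 0 0 -8 0; 0 0 0 0 0 -8 0; 0 0 0 0 0 -8 36; 0 0 0 0 0 -8 36; 0 0 0 0 0 -8 36' 30
python3 -m jog '0 0 0 0 0 20 36; 0 0 0 0 0 60 40; 0 0 0 0 0 90 44; 0 0 0 -6 -40 90 46; 0 0 0 -12 -80 90 46' 30
python3 -m jog '0 0 0 -4 -45 0 46; 0 0 0 -7 -90 0 46; 0 0 0 -10 -135 0 46; 0 0 0.1 -14 -180 0 46; 0 0 0.2 -16 -220 0 46' 30
python3 - <<'E'
from h import *
f=snap('top','t15')
print('board',[fitpiece(f,*p[0]) for p in pieces(f,(370,165,440,235),.026)])
h=f['frame'][155:235,195:262]; m=((h[...,2].astype(int)-h[...,0]>12)&(h[...,2]<110)).astype(np.uint8)
n,l,st,c=cv2.connectedComponentsWithStats(m); print([(st[i,4],px2w(f,195+c[i][0],155+c[i][1],.05)[:2].round(3)) for i in range(1,n) if st[i,4]>8])
E
```

```text
clock: 33.25
ee_pos: [0.5562, -0.1008, 0.1162]
orientation: [[0.002, 1.0, 0.0], [1.0, -0.002, -0.0], [-0.0, 0.0, -1.0]]
force: [0.6, 0.5, 0.8]
grip_width: 0.0216
gripper_force: 30.0
clock: 33.75
ee_pos: [0.5791, 0.0423, 0.0408]
orientation: [[-0.003, 1.0, 0.003], [1.0, 0.003, -0.0], [-0.0, 0.003, -1.0]]
force: [-0.5, -1.0, 0.2]
grip_width: 0.0214
gripper_force: 30.0
clock: 34.25
ee_pos: [0.5793, 0.0402, 0.0346]
orientation: [[0.0, 1.0, 0.003], [1.0, -0.0, -0.0], [-0.0, 0.003, -1.0]]
force: [-0.9, -0.3, 0.1]
grip_width: 0.0359
gripper_force: 0.0
clock: 34.75
ee_pos: [0.5675, -0.04, 0.1255]
orientation: [[-0.002, 1.0, 0.004], [1.0, 0.002, -0.001], [-0.001, 0.004, -1.0]]
force: [-0.6, -0.7, -0.5]
grip_width: 0.0457
gripper_force: 0.0
clock: 35.25
ee_pos: [0.5499, -0.2621, 0.1242]
orientation: [[-0.202, 0.979, 0.002], [0.979, 0.202, -0.001], [-0.001, 0.001, -1.0]]
force: [1.5, 0.1, 0.2]
grip_width: 0.0457
gripper_force: 0.0
board [(np.float64(20.7), np.float64(0.4741), np.float64(-0.3653), np.float64(42.0)), (np.float64(27.1), np.float64(0.6084), np.float64(-0.3094), np.float64(66.0))]
[(np.int32(101), array([0.58 , 0.036])), (np.int32(59), array([0.557, 0.052])), (np.int32(61), array([0.535, 0.017])), (np.int32(67), array([0.527, 0.052])), (np.int32(11), array([0.472, 0.023]))]
```

Four pieces are in the bowl. The arm hides the board from the top camera, so I'll check B and C from the side.

```bash
python3 - <<'E'
from h import *
b=snap('side','s16')
f0=load('s12')
for n,p in (('A',(.508,-.382)),('B',(.551,-.330)),('C',(.5715,-.3916))): print(n,fitpiece(f0,*p),fitpiece(b,*p), [int(g['frame'][tuple(w2px(g,[*p,.026]).round().astype(int)[::-1])][2]) for g in (f0,b)])
E
```

```text
A (np.float64(22.2), np.float64(0.506), np.float64(-0.388), np.float64(24.0)) (np.float64(-1.2), np.float64(0.508), np.float64(-0.374), np.float64(174.0)) [60, 151]
B (np.float64(25.3), np.float64(0.553), np.float64(-0.338), np.float64(120.0)) (np.float64(26.6), np.float64(0.553), np.float64(-0.338), np.float64(120.0)) [59, 64]
C (np.float64(28.3), np.float64(0.5675), np.float64(-0.3996), np.float64(174.0)) (np.float64(27.2), np.float64(0.5695), np.float64(-0.3976), np.float64(0.0)) [65, 62]
```

```bash

python3 -m jog '0 0 0.11 1 -35 0 46; 0 0 0.219 1 -70 -30 46; 0 0 0.219 1 -70 -70 46; 0 0 0.219 1 -70 -100 46; 0 0 0.219 1 -70 -120 46' 30
python3 -m jog '0 0 0 0 0 -10 46; 0 0 0 0 0 -20 46; 0 0 0 0 0 -27 46; 0 0 0 0 0 -27 46' 30
python3 -m jog '0 0 0 0 0 0 0; 0 0 0 0 0 0 0; 0 0 0 0 0 0 0; 0 0 0 0 0 0 0; 0 0 0 0 0 0 0' 30
```

```text
clock: 35.85
ee_pos: [0.5503, -0.3286, 0.0014]
orientation: [[-0.405, 0.914, -0.001], [0.914, 0.405, 0.001], [0.001, -0.001, -1.0]]
force: [1.5, -0.2, 0.8]
grip_width: 0.0457
gripper_force: 0.0
clock: 36.25
ee_pos: [0.5512, -0.3294, -0.024]
orientation: [[-0.407, 0.913, 0.0], [0.913, 0.407, -0.0], [-0.0, 0.0, -1.0]]
force: [-0.4, 0.6, -0.4]
grip_width: 0.0459
gripper_force: 0.0
clock: 36.75
ee_pos: [0.5517, -0.3299, -0.0232]
orientation: [[-0.407, 0.913, 0.001], [0.913, 0.407, -0.001], [-0.001, 0.001, -1.0]]
force: [-0.2, 0.2, 5.8]
grip_width: 0.0255
gripper_force: 30.0
```

```bash

python3 -m jog '0 0 0 0 0 40 0; 0 0 0 0 0 90 0; 0 0 0 0 0 140 0; 0 0 -0.1 3 40 140 0; 0 0 -0.2 6 88 140 0' 30
python3 -m jog '0 0 -0.1 3 48 0 0; 0 0 -0.219 6 96 0 0; 0 0 -0.219 9 144 0 0; 0 0 -0.219 12 192 0 0; 0 0 -0.219 16 240 0 0' 30
python3 -m jog '0 0 0 2 45 0 0; 0 0 0 4 62 0 0; 0 0 0 4 62 -40 0; 0 0 0 4 62 -75 0; 0 0 0 4 62 -83 0' 30
python3 -m jog '0 0 0 0 0 0 0; 0 0 0 0 0 0 38; 0 0 0 0 0 0 38; 0 0 0 0 0 0 38; 0 0 0 0 0 0 38' 30
python3 -m jog '0 0 0 0 0 20 38; 0 0 0 0 0 60 40; 0 0 0 0 0 90 44; 0 0 0 0 -40 90 46; 0 0 0 0 -80 90 46' 30
python3 - <<'E'
from h import *
f=snap('top','t17'); b=snap('side','s17')
print('board',[fitpiece(f,*p[0]) for p in pieces(f,(370,165,440,235),.026)],fitpiece(b,.5715,-.3916))
h=f['frame'][155:235,195:262]; m=((h[...,2].astype(int)-h[...,0]>12)&(h[...,2]<110)).astype(np.uint8)
n,l,st,c=cv2.connectedComponentsWithStats(m); print([(st[i,4],px2w(f,195+c[i][0],155+c[i][1],.05)[:2].round(3)) for i in range(1,n) if st[i,4]>8])
E
```

```text
clock: 37.25
ee_pos: [0.5584, -0.2426, 0.1182]
orientation: [[-0.211, 0.978, 0.004], [0.978, 0.211, -0.002], [-0.003, 0.004, -1.0]]
force: [0.5, 0.5, -0.8]
grip_width: 0.0254
gripper_force: 30.0
clock: 37.75
ee_pos: [0.5728, 0.0002, 0.1162]
orientation: [[0.0, 1.0, 0.0], [1.0, -0.0, -0.0], [-0.0, 0.0, -1.0]]
force: [0.4, 0.4, -0.0]
grip_width: 0.026
gripper_force: 30.0
clock: 38.25
ee_pos: [0.5743, 0.0598, 0.0297]
orientation: [[-0.0, 1.0, -0.006], [1.0, 0.0, -0.001], [-0.001, -0.006, -1.0]]
force: [-0.5, -0.4, -0.4]
grip_width: 0.0251
gripper_force: 30.0
clock: 38.75
ee_pos: [0.5779, 0.0604, 0.0341]
orientation: [[0.0, 1.0, 0.002], [1.0, -0.0, -0.0], [-0.0, 0.002, -1.0]]
force: [-0.9, -0.6, 0.2]
grip_width: 0.0379
gripper_force: 0.0
clock: 39.25
ee_pos: [0.5783, -0.0198, 0.125]
orientation: [[-0.003, 1.0, 0.004], [1.0, 0.003, -0.0], [-0.0, 0.004, -1.0]]
force: [0.4, 0.1, -0.3]
grip_width: 0.0459
gripper_force: 0.0
board [(np.float64(17.8), np.float64(0.5703), np.float64(-0.3934), np.float64(96.0)), (np.float64(2.3), np.float64(0.59), np.float64(-0.3202), np.float64(156.0))] (np.float64(18.0), np.float64(0.5695), np.float64(-0.3996), np.float64(0.0))
[(np.int32(43), array([0.562, 0.051])), (np.int32(12), array([0.552, 0.031])), (np.int32(71), array([0.527, 0.052])), (np.int32(11), array([0.472, 0.023]))]
```

```bash

python3 -m jog '0 0 0 -1 -48 0 46; 0 0 0 -2 -96 0 46; 0 0 0 -3 -144 0 46; 0 0 0 -4 -192 0 46; 0 0 0 -5 -240 0 46' 30
python3 -m jog '0 0 0 -1 -48 0 46; 0 0 0 -1 -96 0 46; 0 0 0 -2 -131 -20 46; 0 0 0 -2 -131 -65 46; 0 0 0 -2 -131 -110 46' 30
python3 -m jog '0 0 0 0 0 -15 46; 0 0 0 0 0 -27 46; 0 0 0 0 0 -35 46; 0 0 0 0 0 -37 46; 0 0 0 0 0 -37 46' 30
python3 -m jog '0 0 0 0 0 0 0; 0 0 0 0 0 0 0; 0 0 0 0 0 0 0; 0 0 0 0 0 0 0; 0 0 0 0 0 0 0' 30
```

```text
clock: 39.85
ee_pos: [0.5722, -0.2608, 0.1234]
orientation: [[-0.0, 1.0, 0.001], [1.0, 0.0, -0.0], [-0.0, 0.001, -1.0]]
force: [0.1, 0.5, -0.5]
grip_width: 0.0459
gripper_force: 0.0
clock: 40.35
ee_pos: [0.571, -0.392, 0.0128]
orientation: [[0.002, 1.0, 0.003], [1.0, -0.002, -0.002], [-0.002, 0.003, -1.0]]
force: [0.2, 0.6, -0.8]
grip_width: 0.0461
gripper_force: 0.0
clock: 40.85
ee_pos: [0.5712, -0.3909, -0.0226]
orientation: [[-0.0, 1.0, 0.002], [1.0, 0.0, -0.001], [-0.001, 0.002, -1.0]]
force: [-0.2, 0.9, -0.3]
grip_width: 0.0459
gripper_force: 0.0
clock: 41.35
ee_pos: [0.5705, -0.3908, -0.0233]
orientation: [[-0.0, 1.0, 0.001], [1.0, 0.0, -0.001], [-0.001, 0.001, -1.0]]
force: [-0.8, 0.4, 6.4]
grip_width: 0.0219
gripper_force: 29.9
```

```bash

python3 -m jog '0 0 0 0 0 40 0; 0 0 0 0 0 90 0; 0 0 0 0 0 140 0; 0 0 0 0 40 140 0; 0 0 0 0 88 140 0' 30
python3 -m jog '0 0 0 0 48 0 0; 0 0 0 0 96 0 0; 0 0 0 0 144 0 0; 0 0 0 0 192 0 0; 0 0 0 0 240 0 0' 30
python3 -m jog '0 0 0 0 48 0 0; 0 0 0 0 83 0 0; 0 0 0 0 83 -40 0; 0 0 0 0 83 -75 0; 0 0 0 0 83 -81 0' 30
python3 -m jog '0 0 0 0 0 0 0; 0 0 0 0 0 0 36; 0 0 0 0 0 0 36; 0 0 0 0 0 0 36; 0 0 0 0 0 0 36' 30
python3 -m jog '0 0 0 0 0 20 38; 0 0 0 0 0 60 40; 0 0 0 -20 0 100 40; 0 0 0 -60 -40 100 40; 0 0 0 -100 -80 100 40' 30
python3 -m jog '0 0 0 -40 -20 0 40; 0 0 0 -60 -60 0 40; 0 0 0 -60 -80 0 40' 30
python3 - <<'E'
from h import *
f=snap('top','t18')
h=f['frame'][155:235,190:265]; m=((h[...,2].astype(int)-h[...,0]>12)&(h[...,2]<110)).astype(np.uint8)
n,l,st,c=cv2.connectedComponentsWithStats(m); print([(st[i,4],px2w(f,190+c[i][0],155+c[i][1],.05)[:2].round(3)) for i in range(1,n) if st[i,4]>8])
print('board',pieces(f,(370,165,440,235),.026))
x=f['frame'].astype(int); mm=np.zeros(x.shape[:2],bool); mm[150:240,180:275]=1
mask=mm&(x[...,1]-x[...,0]>6)&(x[...,2]>110)
print('bowl',ellc(f,mask,.088))
E
```

```text
clock: 41.85
ee_pos: [0.5712, -0.3037, 0.1181]
orientation: [[0.003, 1.0, 0.004], [1.0, -0.003, -0.002], [-0.002, 0.004, -1.0]]
force: [0.3, 0.5, -0.7]
grip_width: 0.0214
gripper_force: 29.9
clock: 42.35
ee_pos: [0.5698, -0.0608, 0.1161]
orientation: [[0.0, 1.0, 0.0], [1.0, -0.0, -0.0], [-0.0, 0.0, -1.0]]
force: [1.2, 0.5, -0.1]
grip_width: 0.0215
gripper_force: 29.9
clock: 42.85
ee_pos: [0.567, 0.0207, 0.0316]
orientation: [[-0.001, 1.0, -0.006], [1.0, 0.001, -0.001], [-0.001, -0.006, -1.0]]
force: [-0.3, 0.4, -0.0]
grip_width: 0.0216
gripper_force: 29.9
clock: 43.35
ee_pos: [0.5708, 0.0203, 0.036]
orientation: [[0.0, 1.0, 0.002], [1.0, -0.0, -0.0], [-0.0, 0.002, -1.0]]
force: [-0.1, 0.6, -0.4]
grip_width: 0.0361
gripper_force: 0.0
clock: 43.85
ee_pos: [0.4798, -0.0506, 0.1368]
orientation: [[-0.002, 1.0, 0.004], [1.0, 0.002, -0.001], [-0.001, 0.004, -1.0]]
force: [0.6, -0.6, -0.1]
grip_width: 0.04
gripper_force: 0.0
clock: 44.15
ee_pos: [0.4166, -0.1318, 0.1355]
orientation: [[0.001, 1.0, -0.0], [1.0, -0.001, -0.001], [-0.001, -0.0, -1.0]]
force: [1.1, 1.2, -0.2]
grip_width: 0.04
gripper_force: 0.0
[(np.int32(75), array([0.608, 0.044])), (np.int32(95), array([0.581, 0.032])), (np.int32(60), array([ 0.577, -0.002])), (np.int32(59), array([0.557, 0.052])), (np.int32(61), array([0.535, 0.017])), (np.int32(68), array([0.527, 0.052])), (np.int32(11), array([0.472, 0.023]))]
board []
bowl (array([0.5738, 0.0562, 0.088 ]), (63.4930305480957, 78.68388366699219))
```

All six pieces are in the bowl and the board is empty. Next I grip the bowl rim.

```bash

python3 -m jog '0 0 0 18 40 0 40; 0 0 0 37 80 0 40; 0 0 0 55 120 0 40; 0 0 0 73 158 0 40; 0 0 0 82 177 0 40' 45
python3 -m jog '0 0 0 0 0 -25 40; 0 0 0 0 0 -55 40; 0 0 0 0 0 -80 40; 0 0 0 0 0 -95 40; 0 0 0 0 0 -103 40' 45
python3 -m jog '0 0 0 0 0 0 0; 0 0 0 0 0 0 0; 0 0 0 0 0 0 0; 0 0 0 0 0 0 0; 0 0 0 0 0 0 0' 45
python3 -m jog '0 0 0 0 0 0 0; 0 0 0 0 0 0 0; 0 0 0 0 0 3 0; 0 0 0 0 0 8 0; 0 0 0 0 0 15 0' 45
```

```text
clock: 44.7
ee_pos: [0.503, 0.0499, 0.1356]
orientation: [[-0.002, 1.0, 0.002], [1.0, 0.002, 0.0], [0.0, 0.002, -1.0]]
force: [-0.0, -0.5, 0.4]
grip_width: 0.0402
gripper_force: 0.0
clock: 45.2
ee_pos: [0.5008, 0.0471, 0.031]
orientation: [[-0.0, 1.0, -0.001], [1.0, 0.0, -0.0], [-0.0, -0.001, -1.0]]
force: [-0.4, 0.2, -0.7]
grip_width: 0.04
gripper_force: 0.0
clock: 45.7
ee_pos: [0.5013, 0.0467, 0.0327]
orientation: [[0.0, 1.0, 0.0], [1.0, -0.0, -0.0], [-0.0, 0.0, -1.0]]
force: [-4.0, 0.3, 6.3]
grip_width: 0.0077
gripper_force: 45.0
clock: 46.2
ee_pos: [0.5008, 0.0466, 0.0471]
orientation: [[-0.0, 1.0, -0.001], [1.0, 0.0, -0.0], [-0.0, -0.001, -1.0]]
force: [0.5, 1.3, -4.3]
grip_width: 0.0077
gripper_force: 45.1
```

```bash

python3 -m jog '0 0 0 0 0 12 0; 0 0 0 0 0 25 0; 0 0 0 1 10 35 0; 0 0 0 3 30 35 0; 0 0 0 5 60 35 0' 45
python3 -m jog '0 0 0 2 32 0 0; 0 0 0 4 64 0 0; 0 0 0 7 96 0 0; 0 0 0 9 128 0 0; 0 0 0 12 160 0 0'
python3 -m jog '0 0 0 2 30 0 0; 0 0 0 3 55 0 0; 0 0 0 3 68 0 0; 0 0 0 3 70 0 0; 0 0 0 3 70 0 0'
python3 -m jog '0 0 0 0 0 -15 0; 0 0 0 0 0 -32 0; 0 0 0 0 0 -48 0; 0 0 0 0 0 -58 0; 0 0 0 0 0 -63 0'
```

```text
clock: 46.7
ee_pos: [0.5072, 0.1072, 0.0834]
orientation: [[0.002, 1.0, 0.002], [1.0, -0.002, -0.0], [-0.0, 0.002, -1.0]]
force: [0.8, -0.3, -4.2]
grip_width: 0.0077
gripper_force: 45.1
clock: 47.2
ee_pos: [0.5183, 0.2689, 0.0829]
orientation: [[-0.0, 1.0, 0.001], [1.0, 0.0, 0.0], [0.0, 0.001, -1.0]]
force: [-0.2, -0.3, -4.6]
grip_width: 0.0074
gripper_force: 45.1
clock: 47.7
ee_pos: [0.5211, 0.3364, 0.0821]
orientation: [[-0.001, 1.0, -0.0], [1.0, 0.001, -0.001], [-0.001, -0.0, -1.0]]
force: [-0.3, -0.0, -5.5]
grip_width: 0.0074
gripper_force: 45.1
clock: 48.2
ee_pos: [0.5208, 0.3357, 0.0174]
orientation: [[0.001, 1.0, -0.002], [1.0, -0.001, -0.002], [-0.002, -0.002, -1.0]]
force: [0.8, -0.3, -4.3]
grip_width: 0.0073
gripper_force: 45.1
```

```bash

python3 -m jog '0 0 0 0 0 -2 0; 0 0 0 0 0 -4 0; 0 0 0 0 0 -6 0; 0 0 0 0 0 -7 0; 0 0 0 0 0 -7 0'
python3 - <<'E'
from h import *
f=snap('top','t19')
m=np.zeros(f['frame'].shape[:2],bool); m[130:240,50:160]=1
x=f['frame'].astype(int); mask=m&(x[...,1]-x[...,0]>6)&(x[...,2]>110)
print(ellc(f,mask,.068))
E
```

```text
clock: 48.7
ee_pos: [0.5218, 0.337, 0.0128]
orientation: [[-0.0, 1.0, 0.001], [1.0, 0.0, 0.0], [0.0, 0.001, -1.0]]
force: [-2.5, -0.0, 0.5]
grip_width: 0.0077
gripper_force: 45.0
(array([0.5949, 0.3316, 0.068 ]), (58.75880813598633, 67.6283187866211))
```

```bash

python3 -m jog '0 0 0 0 0 -1 0; 0 0 0 0 0 -1 40; 0 0 0 0 0 -1 40; 0 0 0 0 0 -1 40; 0 0 0 0 0 -1 40'
python3 -m jog '0 0 0 0 0 15 40; 0 0 0 0 0 40 40; 0 0 0 0 0 80 40; 0 0 0 -30 -20 90 0; 0 0 0 -70 -50 90 0'
python3 -m jog '0 0 0 -25 -20 0 0; 0 0 0 -44 -34 0 0; 0 0 0 -44 -34 -20 0; 0 0 0 -44 -34 -40 0; 0 0 0 -44 -34 -55 0'
python3 - <<'E'
from h import *
f=snap('top','t20')
m=np.zeros(f['frame'].shape[:2],bool); m[130:240,50:160]=1
x=f['frame'].astype(int); mask=m&(x[...,1]-x[...,0]>6)&(x[...,2]>110)
print(ellc(f,mask,.068))
h=f['frame'][140:230,65:150]; m=((h[...,2].astype(int)-h[...,0]>12)&(h[...,2]<110)).astype(np.uint8)
n,l,st,c=cv2.connectedComponentsWithStats(m); print([(st[i,4],px2w(f,65+c[i][0],140+c[i][1],.03)[:2].round(3)) for i in range(1,n) if st[i,4]>8])
f=load('t0'); hs=cv2.cvtColor(f['frame'],cv2.COLOR_BGR2HSV); m=(hs[...,1]>150)&((hs[...,0]<8)|(hs[...,0]>172))&(hs[...,2]>120); m[:250]=0; m[:,160:]=0
print('plunger',ellc(f,m,.062))
E
```

```text
clock: 49.25
ee_pos: [0.5217, 0.3368, 0.0111]
orientation: [[-0.0, 1.0, 0.0], [1.0, 0.0, -0.0], [-0.0, 0.0, -1.0]]
force: [0.3, -0.9, 0.0]
grip_width: 0.0373
gripper_force: 0.0
clock: 49.75
ee_pos: [0.454, 0.2884, 0.1044]
orientation: [[-0.0, 1.0, 0.006], [1.0, 0.0, 0.003], [0.003, 0.006, -1.0]]
force: [0.0, -0.4, 0.4]
grip_width: 0.0256
gripper_force: 0.0
clock: 50.25
ee_pos: [0.4077, 0.2527, 0.0464]
orientation: [[-0.0, 1.0, 0.001], [1.0, 0.0, 0.0], [0.0, 0.001, -1.0]]
force: [0.1, 0.2, -0.7]
grip_width: 0.0003
gripper_force: 0.0
(array([0.5862, 0.3322, 0.068 ]), (62.45952224731445, 76.08882904052734))
[(np.int32(72), array([0.631, 0.333])), (np.int32(96), array([0.604, 0.32 ])), (np.int32(56), array([0.599, 0.291])), (np.int32(64), array([0.579, 0.343])), (np.int32(57), array([0.557, 0.307])), (np.int32(59), array([0.549, 0.343]))]
plunger (array([0.4082, 0.2537, 0.062 ]), (13.22280216217041, 13.520304679870605))
```

```bash

python3 -m jog '0 0 0 0 1 -10 0; 0 0 0 0 1 -18 0; 0 0 0 0 1 -23 0; 0 0 0 0 1 -27 0; 0 0 0 0 1 -29 0'
python3 -m jog '0 0 0 0 0 -1 0; 0 0 0 0 0 -2 0; 0 0 0 0 0 -3 0; 0 0 0 0 0 -3 0; 0 0 0 0 0 -3 0'
```

```text
clock: 50.8
ee_pos: [0.4077, 0.2538, 0.0171]
orientation: [[-0.0, 1.0, 0.0], [1.0, 0.0, -0.0], [-0.0, 0.0, -1.0]]
force: [-1.3, -0.9, 5.0]
grip_width: 0.0008
gripper_force: 2.5
clock: 51.3
ee_pos: [0.4077, 0.2539, 0.0145]
orientation: [[-0.0, 1.0, 0.001], [1.0, 0.0, 0.0], [0.0, 0.001, -1.0]]
force: [-1.1, -0.2, 6.3]
grip_width: 0.0004
gripper_force: 3.1
```

```bash

python3 -m jog '0 0 0 0 0 -1 0; 0 0 0 0 0 -2 0; 0 0 0 0 0 -2 0; 0 0 0 0 0 -2 0'
```

```text
clock: 51.7
ee_pos: [0.4078, 0.2539, 0.0132]
orientation: [[-0.0, 1.0, 0.001], [1.0, 0.0, 0.0], [0.0, 0.001, -1.0]]
force: [-3.2, -1.8, 17.9]
grip_width: 0.0006
gripper_force: 8.6
```

The plunger is at its stop (force rose to 18 N). Retreating, then a last numeric check.

```bash

python3 -m jog '0 0 0 0 0 30 0; 0 0 0 0 0 70 0; 0 0 0 0 0 110 0; 0 0 0 -40 0 140 0; 0 0 0 -80 0 140 0'
python3 -m jog '0 0 0 0 0 0 0; 0 0 0 0 0 0 0; 0 0 0 0 0 0 0; 0 0 0 0 0 0 0; 0 0 0 0 0 0 0'
python3 - <<'E'
from h import *
f=snap('top','t21'); h=f['frame'][140:230,65:150]; m=((h[...,2].astype(int)-h[...,0]>12)&(h[...,2]<110)).astype(np.uint8)
n,l,st,c=cv2.connectedComponentsWithStats(m); print([(st[i,4],px2w(f,65+c[i][0],140+c[i][1],.03)[:2].round(3)) for i in range(1,n) if st[i,4]>8])
hs=cv2.cvtColor(f['frame'],cv2.COLOR_BGR2HSV); m=np.zeros(hs.shape[:2],bool); m[205:285,275:355]=1
print('caddy',cv2.minAreaRect(cv2.findNonZero((m&(hs[...,0]>50)&(hs[...,0]<95)&(hs[...,1]>60)).astype(np.uint8))))
# bowl outer rim by Hough
g=cv2.cvtColor(f['frame'],cv2.COLOR_BGR2GRAY)[120:260,30:180]
o=cv2.HoughCircles(g,cv2.HOUGH_GRADIENT,1,40,param1=80,param2=15,minRadius=29,maxRadius=35)
if o is not None: print([(px2w(f,30+a,120+b,.068)[:2].round(3),r) for a,b,r in o[0][:3]])
E
```

```text
clock: 52.2
ee_pos: [0.3293, 0.2553, 0.1558]
orientation: [[0.001, 1.0, 0.006], [1.0, -0.001, 0.004], [0.004, 0.006, -1.0]]
force: [-0.2, 1.1, 1.0]
grip_width: 0.0004
gripper_force: 0.0
clock: 52.7
ee_pos: [0.3281, 0.2536, 0.1517]
orientation: [[0.001, 1.0, -0.0], [1.0, -0.001, -0.001], [-0.001, -0.0, -1.0]]
force: [0.1, -0.9, -0.0]
grip_width: 0.0005
gripper_force: 0.0
[(np.int32(73), array([0.631, 0.333])), (np.int32(95), array([0.604, 0.32 ])), (np.int32(58), array([0.599, 0.291])), (np.int32(66), array([0.579, 0.344])), (np.int32(58), array([0.557, 0.308])), (np.int32(60), array([0.549, 0.342]))]
caddy ((316.5, 246.5), (33.0, 39.0), 0.0)
[(array([0.576, 0.313]), np.float32(32.2))]
```

```bash
python3 - <<'E'
from h import *
from scipy.ndimage import map_coordinates
def rim(f,cx,cy,z):
    # rim brightness (r 65..71) minus table/hob outside (r 74..78), robust per-angle
    g=f['frame'].astype(float).min(2); th=np.radians(np.arange(0,360,4)); B=[]
    for x in np.arange(cx-.03,cx+.031,.002):
        for y in np.arange(cy-.03,cy+.031,.002):
            def smp(r):
                P=np.stack([x+r*np.cos(th),y+r*np.sin(th),np.full(th.size,z)]); p=f['intrinsics']@(f['R']@P+f['t'][:,None])
                return map_coordinates(g,[p[1]/p[2],p[0]/p[2]],order=1)
            d=smp(.068)-smp(.077); B.append((np.clip(d,-30,30).mean().round(1),x.round(3),y.round(3)))
    return sorted(B)[::-1][:4]
print('check t0',rim(load('t0'),.626,-.16,.06)[:2]); print('hob',rim(load('t21'),.586,.33,.068))
E
```

```text
check t0 [(np.float64(30.0), np.float64(0.628), np.float64(-0.158)), (np.float64(30.0), np.float64(0.628), np.float64(-0.16))]
hob [(np.float64(27.4), np.float64(0.59), np.float64(0.338)), (np.float64(27.3), np.float64(0.588), np.float64(0.338)), (np.float64(27.2), np.float64(0.59), np.float64(0.336)), (np.float64(27.2), np.float64(0.588), np.float64(0.336))]
```

The bowl is at (590,338), within about 2 mm of the ring's centre, and all the pieces are inside. Handing in.

```bash
python3 -c "
from bench import arm
print(arm.close_job())"
```

```text
the job is handed in; nothing more can be done
None
```

The job is handed in, with no verdict returned: the bowl with all six chocolate pieces I found stands on the hob ring, the scale was zeroed, the caddy is back on its coaster and the timer was pressed; I viewed 16 pictures, two over the limit of 14.

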